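Pack the retort-stand fittings into their shadow-cut tray

TASK

Class is over: put the four loose retort-stand fittings (large ring, small ring, boss head, two-prong clamp) back into the shadow-cut tray, each upright and fully home in the cavity cut to its own outline. The clamp was dumped across the tray and covers other cavities. Do not shift or knock over the flask, wash bottle or beaker standing round the work.

Things in the scene. Friction and masses are not known exactly. Their poses are not given: they have to be found in the camera images.
- tray: Grey tray, 200 x 194 x 17 mm, fixed on the bench; origin at the centre of its underside, x along the 200 mm side. Four cavities 12 mm deep with pale floors 5 mm above the bench, each cut to one part's outline with 2 mm clearance all round; islands as high as the top face fill the rings' middles and stand between the clamp's prongs.
- large_ring_grip (a point): Grip block of the large support ring, 28 mm along x, 26 mm along y, 30 mm high, flat sides, foot chamfered 3 mm. The point is its centre, 15 mm above the part's underside. +x points to the ring. Pinch it across y near its top: only the upper 18 mm stand above the tray once seated.
- small_ring_grip (a point): Grip block of the small support ring, the same size and point as on the large ring. +x points to the ring. Pinch it across y near its top.
- boss_head_grip (a point): Grip point of the boss head, 15 mm above its underside, midway across its 28 mm width (y). Pinch across y here, near the top (the block is 30 mm high, flat sides).
- clamp_grip (a point): Centre of the two-prong clamp's hub block (30 mm along x, 28 mm along y, 30 mm high, foot chamfered 3 mm), 15 mm above its underside. +x points to the prongs. It starts askew on top of the tray. Pinch the hub across y near its top.
- seat_large_ring (a point): Point in the tray (on the -x side, near the middle line) where the grip point of the large ring lies when that part is fully home in its cavity, 20 mm above the tray's underside (3 mm above its top face); x and y axes as the seated part's own.
- seat_small_ring (a point): Point in the tray (on the -y side) where the grip point of the small ring lies when that part is fully home in its cavity, 20 mm above the tray's underside (3 mm above its top face); x and y axes as the seated part's own.
- seat_boss_head (a point): Point in the tray (on the +x side) where the grip point of the boss head lies when that part is fully home in its cavity, 20 mm above the tray's underside (3 mm above its top face); x and y axes as the seated part's own.
- seat_clamp (a point): Point in the tray (on the +y side) where the grip point of the clamp lies when that part is fully home in its cavity, 20 mm above the tray's underside (3 mm above its top face); x and y axes as the seated part's own.
- large_ring: Large support ring, bare light metal, lying flat, 122 mm long, about 0.16 kg; origin on its underside below its grip point, same axes. Along +x from the block a 12 mm stem, then a ring of 68 mm outside diameter, 8 mm bar, centred 60 mm from the origin. Along -x a thumbscrew with a 14 mm head, to 28 mm. All but the block is less than 15 mm high.
- small_ring: Small support ring, 102 mm long, about 0.13 kg: as the large one, but the ring has 48 mm outside diameter and is centred 50 mm along +x from the origin.
- boss_head: Boss head, light metal block, about 0.2 kg, 64 mm along x (from -36 to +28 mm), 28 mm along y, 30 mm high, foot chamfered 3 mm; origin on its underside below its grip point. Thumbscrews (14 mm heads, less than 15 mm high) stick out 14 mm from the +x end and 14 mm from the +y side, there 24 mm along -x from the origin.
- clamp: Two-prong clamp, 154 mm long, about 0.18 kg; origin on its underside below its grip point. Along -x a round rod, 10 mm thick, to 75 mm; along +x two dark-sleeved prongs, 47 mm across in all, to 79 mm. Rod and prongs are 10 mm high.
- flask: Conical glass flask with red stopper, 64 mm wide, 106 mm high; origin at the centre of its underside. Leave it alone.
- wash_bottle: White squeeze wash bottle with blue cap and spout, 65 x 84 x 183 mm; origin at the centre of its underside. Leave it alone.
- beaker: Glass beaker, 56 mm wide, 69 mm high; origin at the centre of its underside. Leave it alone.
Mind the look-alikes: they are no part of the job. What is shaped like the large_ring but red is not meant.

How it is judged:
By the outcome, as a careful person would: the job done as asked, in the order asked, and still so for the second after the job is handed in, with the robot touching nothing.
It also fails if it takes over 72 s, if anything falls off the work surface, if the arm or the gripper's body presses on something with over 40 N, if the wrist force passes 120 N, or if a joint passes its speed limit or range.

ROBOT

A 6-joint arm with a two-finger parallel gripper is mounted at the origin on a cart in front of the work surface, level with it; the furniture and walls round the work are solid. World frame = base frame: x ahead of the robot, y to its left, z up, the work surface at z = 0. Lengths are in mm, angles in rad, forces in N, time in s.
With the tool pointing down it reaches from about 350 to 775 mm from the base axis. Payload 7.3 kg.
Tool frame: the origin (TCP) lies at the very end of the fingers, on their centre line; the grasp point (between the pads) lies 19 mm behind it; z points along the fingers, y is the line along which they close (so a half turn about z gives the same grasp; the last joint's range is limited). The gripper opens to 92 mm and grips with 3 to 60 N. Pads are 19 mm wide; open, the fingers measure 130 mm over their backs; the gripper's body (75 mm by 190 mm) begins 47 mm behind the grasp point.
Start: joints at [1.12, 0.342, 1.524, -0, 1.275, -0.146], TCP at [157.539, 500.826, 226.741] pointing down, gripper open.
Joint ranges: [-2.53, 2.53], [-0.77, 2.02], [0.04, 2.7], [-1, 4.14], [0.28, 2.66], [-3.11, 3.11]. Speed limits (rad/s): [2.57, 2.57, 3.14, 3.14, 3.14, 3.14].

INTERFACE

Orientations are given as [roll, pitch, yaw] about the fixed x, y, z axes, in that order (R = Rz(yaw) Ry(pitch) Rx(roll)).
In Python, from plant import bot gives the robot as it stands.
- The arm moves only by the tool send_rows, never from a script. Its argument "rows" is a list of rows, each an object of numbers: "x", "y", "z": the shift along the tool's x, y, z in units of 0.2 m (1.0 is 0.2 m); "ax", "ay", "az": the turn, a rotation vector about the tool's x, y, z in units of 60 degrees (1.0 is 60 degrees); "jaw": the opening, from -1 (shut) to 1 (fully open), so that 0 is half open. In form: [{"x": .., "y": .., "z": .., "ax": .., "ay": .., "az": .., "jaw": ..}, ...]. A call has exactly 10 rows; each row is the pose to reach, as a shift and turn from the pose commanded when the call began, along the tool's axes at that moment; what a row does not reach only later rows make up. A row lasts 1/8 s, in which the tool goes at most 62.5 mm and 10.7 degrees, less where a joint would pass 70% of its speed; a pose out of reach is approached as far as the arm can. A call with a number of a shift or a turn outside -1 to 1 is refused whole. A call with a gripper value outside its range is refused whole. The fingers move at their own pace and stop on an object; the grip force is fixed at half the most. Time passes only in rows, so rows that repeat a pose let the fingers close, or fill a call up. It gives the time, the measured TCP pose, the force, the opening and the grip force at its end, in the units of the state.
- bot.get_obs(): the state, without advancing time (a new reading comes with each control period).
- bot.capture(name): name is "scene" or "top" or "wrist"; returns (picture, depth): 384x512x3 uint8, red, green, blue; 384x512 float32, mm along the optical axis (not along the pixel's ray), 0 where there is no reading.
- bot.camera_model(name): a dict with "vertical_fov" (degrees; the focal length in pixels is half the picture's height over the tangent of half this angle, whatever the lens; pixels are square), "cx", "cy" (the principal point, pixels), "k1" (the pictures are not rectified: a ray, as slopes to the right and down, at radius r is drawn at 1 + k1 r^2 times it, then the intrinsics apply), "R" (3x3) and "t" (3): a world point X has camera coordinates R X + t; the wrist camera has in their place "T_tool_cam" (4x4, takes a point from camera to tool coordinates, whose origin is the TCP and whose axes are the flange's). Camera axes: x right, y down, z forward; pixel columns grow to the right and rows downward; lengths in mm; the calibration is good to about 2 mm. A picture is of the moment at which its call begins: read the wrist's pose just before it. camera_model takes no time and is no camera call.
- bot.close_job(): hands the job in; it is judged then, once.
The state is a dict: "time": time; "joint_positions": joint angles; "dq": joint speeds; "tau": joint torques, N m; "tool_pos": TCP position; "tcp_rot": TCP orientation; "contact_force": force on the tool from outside, world axes, zero at the start; "moment": the same for the moment, N m; "grip_width": finger opening in mm; "finger_force": force on a finger pad.
Only numpy, scipy, OpenCV 4.12 (cv2) and the standard library are available. Lean on these libraries where they do the work, as an engineer would, in place of code of your own. Each camera call takes 0.05 s, during which the arm holds its last target. There are 200 camera calls.

## Working session

There is one attempt and no reset: what is moved stays moved. The work goes in short steps, Python scripts to look and compute and a tool call to move; the robot and the scene stay as the last step left them, time stands still between calls to the robot, and variables do not carry over. Pictures are saved under pics/ and viewed, at most 10 in all, crops included, and the job is handed in when it is done.

Besides the shell and the picture viewer there is one more tool, called after "Call:" as name(argument=value, ...), one argument or row to a line, values as JSON. send_rows: Moves the arm, as the interface text tells. Its arguments: {"type":"object","properties":{"rows":{"type":"array","items":{"type":"object","properties":{"x":{"type":"number","minimum":-1,"maximum":1},"y":{"type":"number","minimum":-1,"maximum":1},"z":{"type":"number","minimum":-1,"maximum":1},"ax":{"type":"number","minimum":-1,"maximum":1},"ay":{"type":"number","minimum":-1,"maximum":1},"az":{"type":"number","minimum":-1,"maximum":1},"jaw":{"type":"number"}}}}},"required":["rows"]}

```bash
ls; mkdir -p pics
cat > h.py <<'E'
import numpy as np, cv2
from plant import bot
from scipy.spatial.transform import Rotation as Ro
def K(m):
    f=192/np.tan(np.radians(m["vertical_fov"]/2)); return f,m["cx"],m["cy"],m["k1"]
def cam(name,obs=None):
    m=bot.camera_model(name)
    if "R" in m: return m,np.array(m["R"]),np.array(m["t"])
    o=obs or bot.get_obs(); T=np.eye(4); T[:3,:3]=Ro.from_euler('xyz',o["tcp_rot"]).as_matrix(); T[:3,3]=o["tool_pos"]
    W=np.linalg.inv(T@np.array(m["T_tool_cam"])); return m,W[:3,:3],W[:3,3]
def rays(m,uv):
    f,cx,cy,k=K(m); d=(np.atleast_2d(uv).astype(float)-[cx,cy])/f; s=d.copy()
    for _ in range(20): s=d/(1+k*(s**2).sum(1,keepdims=True))
    return np.c_[s,np.ones(len(s))]
def plane(c,uv,z):
    m,R,t=c; r=rays(m,uv)@R; o=-R.T@t; return o+r*((z-o[2])/r[:,2])[:,None]
def points(c,depth):
    m,R,t=c; h,w=depth.shape; v,u=np.mgrid[:h,:w]
    r=rays(m,np.c_[u.ravel(),v.ravel()])*depth.reshape(-1,1); return ((r-t)@R).reshape(h,w,3)
def proj(c,P):
    m,R,t=c; f,cx,cy,k=K(m); q=np.atleast_2d(P)@R.T+t; s=q[:,:2]/q[:,2:]; s=s*(1+k*(s**2).sum(1,keepdims=True)); return s*f+[cx,cy]
E
python3 - <<'E'
from h import *
o=bot.get_obs();print(o)
for n in("scene","top"):
    p,d=bot.capture(n);cv2.imwrite(f"pics/{n}0.png",p[:,:,::-1]);np.savez(f"{n}0",p=p,d=d);m=bot.camera_model(n);print(n,m,-np.array(m["R"]).T@m["t"])
cv2.imwrite("pics/both0.png",np.vstack([np.load(n+"0.npz")["p"] for n in("scene","top")])[:,:,::-1])
E
```

```text
pics
{'time': 0.0, 'joint_positions': array([ 1.11998153e+00,  3.42727721e-01,  1.52501978e+00, -6.89852397e-06,
        1.27540858e+00, -1.45981106e-01]), 'dq': array([ 8.40844928e-04, -1.28389827e-03,  6.25059776e-04,  2.46222430e-03,
        3.05960282e-05, -1.30234319e-03]), 'tau': array([-9.20278508e-04, -4.31234336e+01, -2.44217670e+01,  7.18332105e-02,
        5.58728934e-02, -1.21978260e-04]), 'tool_pos': array([157.36040359, 500.42980505, 226.0414119 ]), 'tcp_rot': array([-3.1400449e+00, -2.2089434e-04,  2.8367608e+00]), 'contact_force': array([-0.3679795 , -0.65623804, -0.03033956]), 'moment': array([ 0.04656827,  0.00668983, -0.01201808]), 'finger_force': 0.0, 'grip_width': 91.6365518180782}
scene {'vertical_fov': 48.2363042958042, 'cx': 252.7278161372412, 'cy': 186.33940115164532, 'k1': -0.11822408594788912, 'R': array([[-0.89606943, -0.44387511, -0.00587127],
       [-0.26548795,  0.54645808, -0.79429196],
       [ 0.35577483, -0.71018199, -0.60750787]]), 't': array([ 712.33473673,  -31.40624049, 1346.02552396])} [ 151.08139541 1289.27293714  796.9576813 ]
top {'vertical_fov': 45.74148404688076, 'cx': 249.9002633187501, 'cy': 190.967669471609, 'k1': -0.1329757355187762, 'R': array([[ 0.00672586, -0.99985381,  0.01572013],
       [-0.99439752, -0.00834591, -0.10537513],
       [ 0.10549092, -0.01492332, -0.99430828]]), 't': array([ 400.6690935 ,  561.0448124 , 1057.60995647])} [ 443.63847829  421.07600158 1104.41193652]
```

View pics/top0.png

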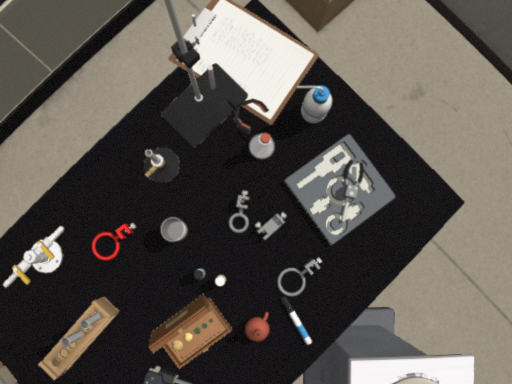

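View pics/scene0.png

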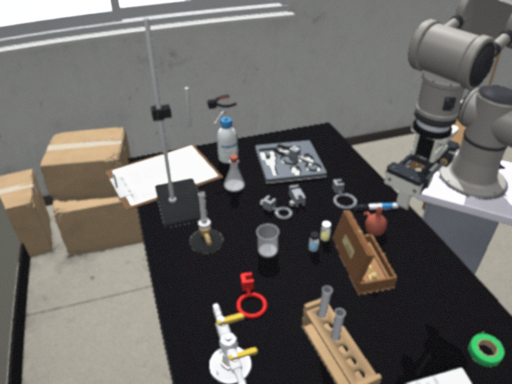

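The top picture shows these candidates:
- **Large ring:** the bare grey one at (295,278). The red one at (108,243) is the look-alike, and the white stand at (40,255) is not a fitting.
- **Small ring:** (239,215).
- **Boss head:** (270,227).
- **Clamp:** dark, on the tray at (350,185).
- **Leave alone:** flask (262,146), bottle (317,103) and beaker (174,230).

I choose the bare-metal parts and check them in a close crop.

Run:
```python
from h import *
z=np.load("top0.npz");p=z["p"];c=cam("top")
cv2.imwrite("pics/crop.png",cv2.resize(p[130:310,210:410],None,fx=3.3,fy=3.3,interpolation=cv2.INTER_CUBIC)[:,:,::-1])
for n,uv,h in [("tray",(340,188),17),("Lgrip",(313,266),20),("Lring",(291,281),8),("Sgrip",(243,199),20),("Sring",(238,219),8),("boss",(270,228),25),("clamp",(352,180),40),("flask",(262,146),60),("bottle",(317,103),120),("beaker",(174,230),50)]: print(n,plane(c,uv,h).round())
P=points(c,z["d"]);
for uv in [(313,266),(243,199),(270,228),(352,172),(265,350)]: print(uv,P[uv[1],uv[0]].round())
print(bot.camera_model("wrist"))
# tray outline by grey mask
```

```text
tray [[568. 186.  17.]]
Lgrip [[381. 254.  20.]]
Lring [[344. 305.   8.]]
Sgrip [[539. 421.  20.]]
Sring [[492. 433.   8.]]
boss [[470. 357.  25.]]
clamp [[585. 162.  40.]]
flask [[660. 378.  60.]]
bottle [[748. 257. 120.]]
beaker [[463. 580.  50.]]
(313, 266) [380. 251.   3.]
(243, 199) [540. 421.  11.]
(270, 228) [470. 357.  31.]
(352, 172) [609. 153.   5.]
(265, 350) [179. 366.   3.]
{'vertical_fov': 64.08876371543492, 'cx': 256.18121149770803, 'cy': 186.66284718876105, 'k1': -0.05713065534621986, 'T_tool_cam': array([[-9.36671002e-04, -9.56250342e-01, -2.92548126e-01,
         7.95163316e+01],
       [ 9.99999094e-01, -1.17843908e-03,  6.50192563e-04,
         4.17055990e-02],
       [-9.66497005e-04, -2.92547253e-01,  9.56250580e-01,
        -1.57660687e+02],
       [ 0.00000000e+00,  0.00000000e+00,  0.00000000e+00,
         1.00000000e+00]])}
```

View pics/crop.png

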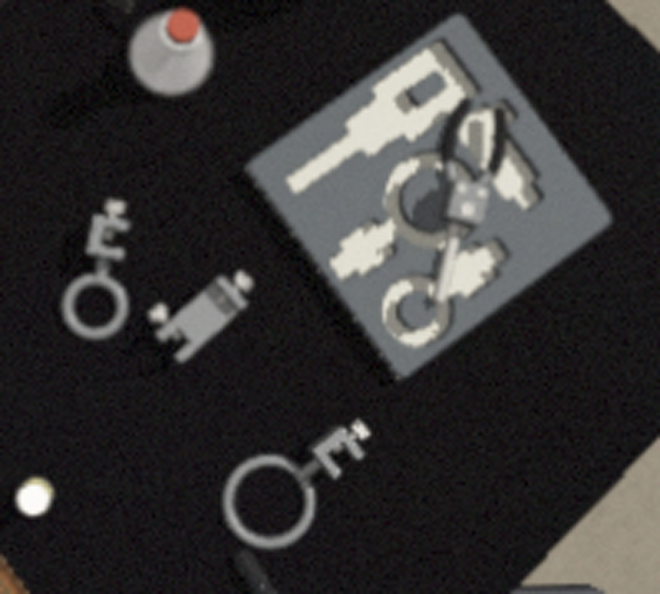

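The crop shows the clamp hub at about (467,200) with its prongs up to (480,110). The tray is centred at (430,195). The clamp cavity is on the upper-left side, the large-ring cavity in the middle, the small-ring cavity at lower right, and the boss cavity on the right beneath the prongs. The bare rings and boss match the description. I move the wrist camera over the work.

Call:
send_rows(
  rows=[
    {"x": -0.25,"y": -0.11,"jaw": 1},
    {"x": -0.5,"y": -0.22,"jaw": 1},
    {"x": -0.75,"y": -0.33,"jaw": 1},
    {"x": -1,"y": -0.44,"jaw": 1},
    {"x": -1,"y": -0.44,"jaw": 1},
    {"x": -1,"y": -0.44,"jaw": 1},
    {"x": -1,"y": -0.44,"jaw": 1},
    {"x": -1,"y": -0.44,"jaw": 1},
    {"x": -1,"y": -0.44,"jaw": 1},
    {"x": -1,"y": -0.44,"jaw": 1},
  ],
)

```text
schema error: expected keys x, y, z, ax, ay, az, jaw
```

Call:
send_rows(
  rows=[
    {"x": -0.25,"y": -0.11,"jaw": 1},
    {"x": -0.5,"y": -0.22,"jaw": 1},
    {"x": -0.75,"y": -0.33,"jaw": 1},
    {"x": -1,"y": -0.44,"jaw": 1},
    {"x": -1,"y": -0.44,"jaw": 1},
    {"x": -1,"y": -0.44,"jaw": 1},
    {"x": -1,"y": -0.44,"jaw": 1},
    {"x": -1,"y": -0.44,"jaw": 1},
    {"x": -1,"y": -0.44,"jaw": 1},
    {"x": -1,"y": -0.44,"jaw": 1},
  ],
)

```text
schema error: expected keys x, y, z, ax, ay, az, jaw
```

Run:
```python
from h import *
import pickle
o=bot.get_obs();p,d=bot.capture("wrist");cv2.imwrite("pics/w1.png",cv2.resize(p,(800,600),interpolation=cv2.INTER_CUBIC)[:,:,::-1]);pickle.dump((o,p,d),open("w1.pkl","wb"))
print(o["time"],o["tool_pos"],o["tcp_rot"],o["joint_positions"])
```

```text
0.1 [157.36529436 500.47688431 226.12220494] [-3.14024642e+00 -1.84857285e-04  2.83683051e+00] [ 1.12001648e+00  3.42630138e-01  1.52493336e+00 -1.35736372e-05
  1.27538796e+00 -1.46013872e-01]
```

View pics/w1.png

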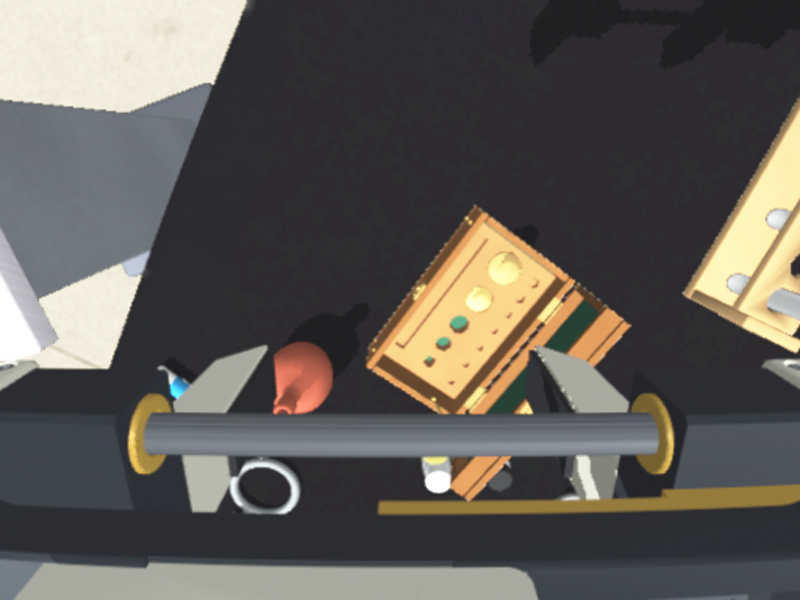

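Picture: the gripper itself blocks the lower half of the wrist view, so the usable area lies on the tool's +x side. The move was refused because every key must be given. I resend it complete.

Call:
send_rows(
  rows=[
    {"x": -0.25,"y": -0.11,"z": 0,"ax": 0,"ay": 0,"az": 0,"jaw": 1},
    {"x": -0.5,"y": -0.22,"z": 0,"ax": 0,"ay": 0,"az": 0,"jaw": 1},
    {"x": -0.75,"y": -0.33,"z": 0,"ax": 0,"ay": 0,"az": 0,"jaw": 1},
    {"x": -1,"y": -0.44,"z": 0,"ax": 0,"ay": 0,"az": 0,"jaw": 1},
    {"x": -1,"y": -0.44,"z": 0,"ax": 0,"ay": 0,"az": 0,"jaw": 1},
    {"x": -1,"y": -0.44,"z": 0,"ax": 0,"ay": 0,"az": 0,"jaw": 1},
    {"x": -1,"y": -0.44,"z": 0,"ax": 0,"ay": 0,"az": 0,"jaw": 1},
    {"x": -1,"y": -0.44,"z": 0,"ax": 0,"ay": 0,"az": 0,"jaw": 1},
    {"x": -1,"y": -0.44,"z": 0,"ax": 0,"ay": 0,"az": 0,"jaw": 1},
    {"x": -1,"y": -0.44,"z": 0,"ax": 0,"ay": 0,"az": 0,"jaw": 1},
  ],
)

```text
time: 1.4
tool_pos: [321.7, 357.1, 226.7]
tcp_rot: [3.142, 0.0, 2.838]
contact_force: [0.5, -0.2, 0.1]
grip_width: 91.5
finger_force: 0.0
```

Call:
send_rows(
  rows=[
    {"x": -0.25,"y": -0.11,"z": 0,"ax": 0,"ay": 0,"az": 0,"jaw": 1},
    {"x": -0.5,"y": -0.22,"z": 0,"ax": 0,"ay": 0,"az": 0,"jaw": 1},
    {"x": -0.75,"y": -0.33,"z": 0,"ax": 0,"ay": 0,"az": 0,"jaw": 1},
    {"x": -1,"y": -0.44,"z": 0,"ax": 0,"ay": 0,"az": 0,"jaw": 1},
    {"x": -1,"y": -0.44,"z": 0,"ax": 0,"ay": 0,"az": 0,"jaw": 1},
    {"x": -1,"y": -0.44,"z": 0,"ax": 0,"ay": 0,"az": 0,"jaw": 1},
    {"x": -1,"y": -0.44,"z": 0,"ax": 0,"ay": 0,"az": 0,"jaw": 1},
    {"x": -1,"y": -0.44,"z": 0,"ax": 0,"ay": 0,"az": 0,"jaw": 1},
    {"x": -1,"y": -0.44,"z": 0,"ax": 0,"ay": 0,"az": 0,"jaw": 1},
    {"x": -1,"y": -0.44,"z": 0,"ax": 0,"ay": 0,"az": 0,"jaw": 1},
  ],
)

```text
time: 2.65
tool_pos: [486.1, 213.2, 226.8]
tcp_rot: [3.141, 0.0, 2.837]
contact_force: [0.2, -0.5, -0.2]
grip_width: 91.8
finger_force: 0.0
```

```bash
cat >> h.py <<'E'
import pickle
def snap(name,cn="wrist"):
    o=bot.get_obs();p,d=bot.capture(cn);pickle.dump((o,p,d),open(name+".pkl","wb"))
    cv2.imwrite(f"pics/{name}.png",cv2.resize(p,(800,600),interpolation=cv2.INTER_CUBIC)[:,:,::-1])
    print(o["time"],o["tool_pos"].round(1),o["tcp_rot"].round(4),o["grip_width"].round(1)); return o,p,d
E
python3 - <<'E'
from h import *
snap("w2")
E
```

```text
Traceback (most recent call last):
  File "h.py", line 26, in snap
    print(o["time"],o["tool_pos"].round(1),o["tcp_rot"].round(4),o["grip_width"].round(1)); return o,p,d
                                                                 ^^^^^^^^^^^^^^^^^^^^^
AttributeError: 'float' object has no attribute 'round'
```

Call:
send_rows(
  rows=[
    {"x": -0.25,"y": 0,"z": 0,"ax": 0,"ay": 0,"az": 0,"jaw": 1},
    {"x": -0.5,"y": 0,"z": 0,"ax": 0,"ay": 0,"az": 0,"jaw": 1},
    {"x": -0.6,"y": 0,"z": 0,"ax": 0,"ay": 0,"az": 0,"jaw": 1},
    {"x": -0.6,"y": 0,"z": 0,"ax": 0,"ay": 0,"az": 0,"jaw": 1},
    {"x": -0.6,"y": 0,"z": 0,"ax": 0,"ay": 0,"az": 0,"jaw": 1},
    {"x": -0.6,"y": 0,"z": 0,"ax": 0,"ay": 0,"az": 0,"jaw": 1},
    {"x": -0.6,"y": 0,"z": 0,"ax": 0,"ay": 0,"az": 0,"jaw": 1},
    {"x": -0.6,"y": 0,"z": 0,"ax": 0,"ay": 0,"az": 0,"jaw": 1},
    {"x": -0.6,"y": 0,"z": 0,"ax": 0,"ay": 0,"az": 0,"jaw": 1},
    {"x": -0.6,"y": 0,"z": 0,"ax": 0,"ay": 0,"az": 0,"jaw": 1},
  ],
)

```text
time: 3.95
tool_pos: [600.7, 176.9, 226.7]
tcp_rot: [3.142, -0.0, 2.837]
contact_force: [0.1, 0.9, -0.1]
grip_width: 91.8
finger_force: 0.0
```

Run:
```python
from h import *
snap("w3")
```

```text
Traceback (most recent call last):
  File "h.py", line 26, in snap
    print(o["time"],o["tool_pos"].round(1),o["tcp_rot"].round(4),o["grip_width"].round(1)); return o,p,d
                                                                 ^^^^^^^^^^^^^^^^^^^^^
AttributeError: 'float' object has no attribute 'round'
```

View pics/w2.png

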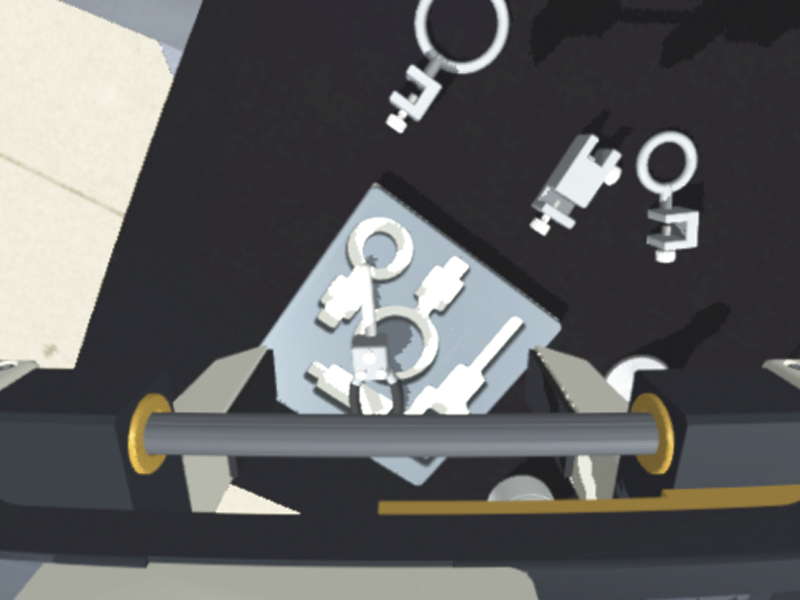

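View pics/w3.png

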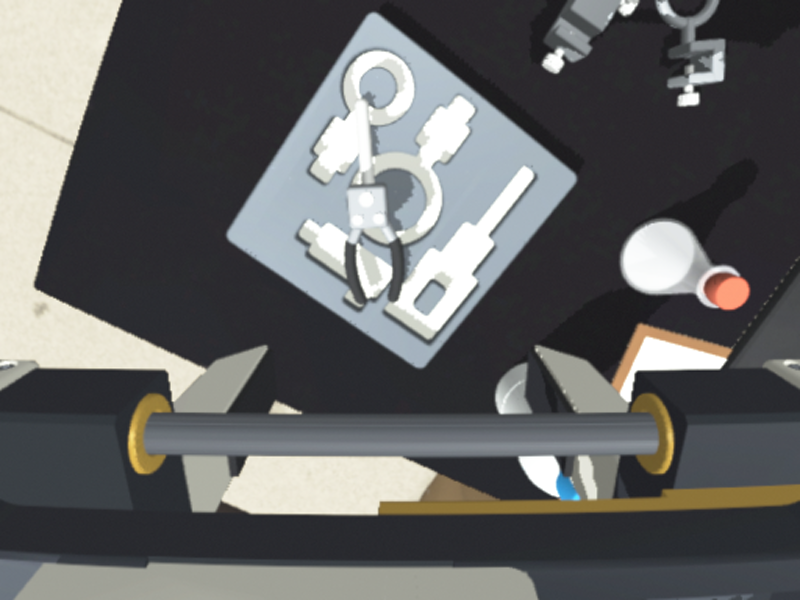

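w2 (800x600) shows the large ring grip at (415,95), the boss at (580,180) and the small ring grip at (675,225). w3 shows the whole tray, with corners (375,12), (580,178), (420,368) and (228,238), and the clamp hub at (367,205) lying flat on top. Next I rectify the tray top metrically to read the seats.

```bash
sed -i 's/o\["grip_width"\].round(1)/round(o["grip_width"],1)/' h.py
cat >> h.py <<'E'
def ortho(name,cx,cy,yaw,z,hw,s,cn="wrist"):
    "rectified picture of plane z; axes (x right,y up) along yaw; s px/mm"
    o,p,d=pickle.load(open(name+".pkl","rb")); c=cam(cn,o); n=int(2*hw*s)
    v,u=np.mgrid[:n,:n]; a=(u+.5)/s-hw; b=hw-(v+.5)/s; cs,sn=np.cos(yaw),np.sin(yaw)
    P=np.c_[(cx+a*cs-b*sn).ravel(),(cy+a*sn+b*cs).ravel(),np.full(n*n,z)]
    m=proj(c,P).reshape(n,n,2).astype(np.float32); return cv2.remap(p,m[...,0],m[...,1],cv2.INTER_CUBIC)
E
python3 - <<'E'
from h import *
o,p,d=pickle.load(open("w3.pkl","rb"));c=cam("wrist",o)
q=plane(c,np.array([[375,12],[580,178],[420,368],[228,238]])*.64,17);print(q.round(1))
hsv=cv2.cvtColor(p,cv2.COLOR_RGB2HSV);print(p[int(300*.64),int(260*.64)],p[160,150])
m=((p.astype(int).max(2)>95)&(hsv[...,1]<80)).astype(np.uint8);m[230:]=0 if False else m[230:]
seed=np.zeros_like(m);cnts,_=cv2.findContours(m,cv2.RETR_EXTERNAL,cv2.CHAIN_APPROX_NONE)
for k in cnts:
    if cv2.contourArea(k)>5000 and cv2.pointPolygonTest(k,(256.,125.),False)>0:
        w=plane(c,k[:,0,:],17)[:,:2].astype(np.float32);r=cv2.minAreaRect(w);print("rect",r, np.degrees(0))
# sides by line fit
import itertools
        # robust: fit each side with the contour points near the hand-read edges
for i in range(4):
    a,b=q[i,:2],q[(i+1)%4,:2];t=(b-a)/np.linalg.norm(b-a);nn=np.array([-t[1],t[0]])
    s=(w-a)@t;e=(w-a)@nn;k=(s>15)&(s<np.linalg.norm(b-a)-15)&(abs(e)<5)
    l=cv2.fitLine(w[k].astype(np.float32),cv2.DIST_HUBER,0,.01,.01).ravel();print(i,k.sum(),l.round(3),np.degrees(np.arctan2(l[1],l[0])).round(2))
E
```

```text
[[433.9 211.6  17. ]
 [587.4 323.9  17. ]
 [701.4 162.9  17. ]
 [549.8  52.2  17. ]]
[42 43 46] [45 43 47]
rect ((567.0808715820312, 186.10647583007812), (194.05267333984375, 199.9053497314453), 36.064510345458984) 0.0
0 110 [  0.809   0.588 508.592 266.539] 36.03
1 104 [ 5.89000e-01 -8.08000e-01  6.42867e+02  2.45884e+02] -53.92
2 104 [8.07000e-01 5.90000e-01 6.25244e+02 1.05617e+02] 36.16
3 123 [  0.589  -0.808 487.242 131.733] -53.94
```

Run:
```python
from h import *
I=ortho("w3",567.1,186.1,np.radians(-53.93),17,104,2.8)
cv2.imwrite("ortho.png",I[:,:,::-1])
J=I.copy();n=J.shape[0]
for g in range(-100,101,20):
    k=int((g+104)*2.8);col=(255,0,0) if g==0 else (0,160,0)
    J[:,k]=col;J[n-1-k]=col
cv2.imwrite("pics/ortho.png",J[:,:,::-1])
# profiles: top face vs floor
g=I.astype(int).max(2)
def prof(y,lo,hi,ax):  # transitions along row y (ax=0: vary x)
    t=np.arange(lo,hi,.25)
    for yy in ([y] if np.isscalar(y) else y):
        v=[g[int((104-yy)*2.8),int((a+104)*2.8)] if ax==0 else g[int((104-a)*2.8),int((yy+104)*2.8)] for a in t]
        v=np.array(v);e=np.abs(v[4:]-v[:-4]);pk=[round(float(t[i+2]),1) for i in range(2,len(e)-2) if e[i]>25 and e[i]==e[i-2:i+3].max()]
        print(("y" if ax==0 else "x"),yy,pk)
prof([-60,-50,-40,-30],20,95,1)
prof([66,60,72],-95,95,0)
```

```text
x -60 [56.2, 68.8, 71.2, 71.5]
x -50 [56.2, 68.8, 70.8]
x -40 [56.2, 68.8, 70.8]
x -30 [55.8, 56.2, 68.8, 71.2]
y 66 [-80.8, -80.5, 28.8, 31.2, 57.8, 73.2, 73.5, 77.8]
y 60 [-81.2, -81.0, 28.8, 31.8, 57.5, 57.8, 73.5, 77.0]
y 72 [-23.2, 73.2, 73.5, 77.0, 77.5, 77.8]
```

View pics/ortho.png

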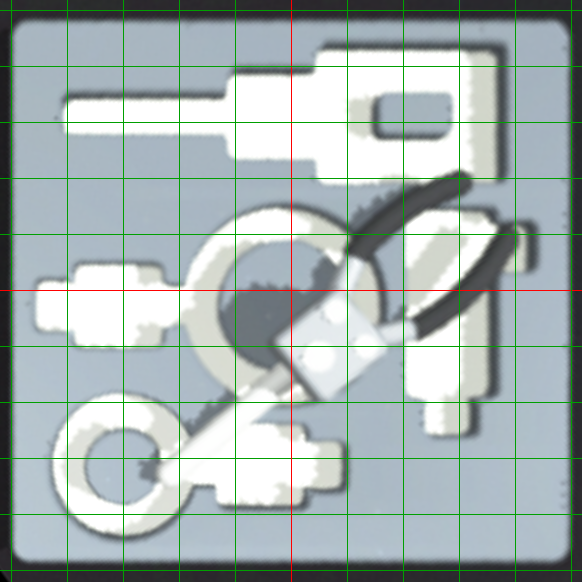

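The ortho shows the cavities clearly. Seats read off in the tray frame:
- **Clamp:** (-3.8, 63.1), yaw 0°.
- **Large ring:** (-62, -5), yaw 0°.
- **Small ring:** (-9.9, -62.2), yaw 180°.
- **Boss head:** (56.7, -7.9), yaw -90°.

Next I measure the parts from depth.

```bash
cat >> h.py <<'E'
TY=np.radians(-53.93);TC=np.array([567.1,186.1]);RT=np.array([[np.cos(TY),-np.sin(TY)],[np.sin(TY),np.cos(TY)]])
SEAT={"clamp":(-3.8,63.1,0),"L":(-62,-5,0),"S":(-9.9,-62.2,180),"boss":(56.7,-7.9,-90)}
def seat(n):
    x,y,a=SEAT[n]; return *(TC+RT@[x,y]),np.degrees(TY)+a
def go(x,y,z,yaw):
    "tool units from the present pose to a tool-down pose with tool yaw (deg)"
    o=bot.get_obs();A=Ro.from_euler('xyz',o["tcp_rot"]);B=Ro.from_euler('xyz',[np.pi,0,np.radians(yaw)])
    s=A.inv().apply(np.array([x,y,z])-o["tool_pos"])/200;r=np.degrees((A.inv()*B).as_rotvec())/60
    print("shift",s.round(3),"turn",r.round(3))
def blob(name,x0,x1,y0,y1,zlo,zhi):
    o,p,d=pickle.load(open(name+".pkl","rb"));P=points(cam("wrist",o),d)
    m=(d>0)&(P[...,0]>x0)&(P[...,0]<x1)&(P[...,1]>y0)&(P[...,1]<y1)&(P[...,2]>zlo)&(P[...,2]<zhi)
    return P[m]
E
python3 - <<'E'
from h import *
for n in SEAT: print(n,np.round(seat(n),1))
def rep(t,q):
    r=cv2.minAreaRect(q[:,:2].astype(np.float32));print(t,len(q),"z med",np.median(q[:,2]).round(1),[np.round(v,1).tolist() for v in r])
    return r
rep("clamp hub top",blob("w3",540,640,100,220,40,55))
q=blob("w3",480,590,120,220,22,40);rep("rod",q)
q=blob("w3",610,680,100,220,22,40);rep("prongs",q)
for n,b in(("L",(320,420,210,345)),("S",(460,570,395,460)),("boss",(420,520,300,394))):
    for zl,zh in((4,60),(24,40)): rep(n,blob("w2",*b,zl,zh))
    q=blob("w2",*b,4,18)
    if n!="boss":
        A=np.c_[2*q[:,:2],np.ones(len(q))]
E
```

```text
clamp [615.9 226.3 -53.9]
L [526.6 233.3 -53.9]
S [511.  157.5 126.1]
boss [ 594.1  135.6 -143.9]
clamp hub top 698 z med 46.5 [[557.1, 166.5], [28.1, 30.2], 76.2]
rod 744 z med 25.7 [[544.4, 177.2], [42.1, 115.9], 66.4]
prongs 295 z med 25.6 [[623.3, 153.8], [45.2, 26.4], 89.8]
L 1529 z med 8.2 [[367.4, 287.6], [67.6, 107.7], 56.3]
L 436 z med 29.4 [[378.8, 258.4], [26.0, 27.9], 37.3]
S 1514 z med 8.9 [[510.1, 431.8], [47.3, 100.0], 89.6]
S 403 z med 29.5 [[531.4, 423.2], [27.0, 28.8], 79.5]
boss 1761 z med 28.8 [[483.0, 354.9], [42.9, 77.3], 41.6]
boss 1057 z med 29.7 [[473.4, 355.4], [28.8, 64.2], 42.6]
```

Run:
```python
from h import *
go(557.1,166.5,32,166.2); go(557.1,166.5,80,166.2);print(bot.get_obs()["joint_positions"].round(2))
```

```text
shift [ 0.193 -0.115  0.974] turn [ 0.    -0.    -0.061]
shift [ 0.193 -0.115  0.734] turn [ 0.    -0.    -0.061]
[ 0.16  0.53  1.22  0.    1.39 -1.1 ]
```

Call:
send_rows(
  rows=[
    {"x": 0.1,"y": -0.06,"z": 0.2,"ax": 0,"ay": 0,"az": -0.03,"jaw": 1},
    {"x": 0.193,"y": -0.115,"z": 0.4,"ax": 0,"ay": 0,"az": -0.061,"jaw": 1},
    {"x": 0.193,"y": -0.115,"z": 0.6,"ax": 0,"ay": 0,"az": -0.061,"jaw": 1},
    {"x": 0.193,"y": -0.115,"z": 0.75,"ax": 0,"ay": 0,"az": -0.061,"jaw": 1},
    {"x": 0.193,"y": -0.115,"z": 0.85,"ax": 0,"ay": 0,"az": -0.061,"jaw": 1},
    {"x": 0.193,"y": -0.115,"z": 0.93,"ax": 0,"ay": 0,"az": -0.061,"jaw": 1},
    {"x": 0.193,"y": -0.115,"z": 0.974,"ax": 0,"ay": 0,"az": -0.061,"jaw": 1},
    {"x": 0.193,"y": -0.115,"z": 0.974,"ax": 0,"ay": 0,"az": -0.061,"jaw": 0},
    {"x": 0.193,"y": -0.115,"z": 0.974,"ax": 0,"ay": 0,"az": -0.061,"jaw": -1},
    {"x": 0.193,"y": -0.115,"z": 0.974,"ax": 0,"ay": 0,"az": -0.061,"jaw": -1},
  ],
)

```text
time: 5.25
tool_pos: [557.5, 166.6, 32.7]
tcp_rot: [3.141, 0.001, 2.901]
contact_force: [-0.1, -0.5, -0.8]
grip_width: 66.0
finger_force: 0.0
```

Call:
send_rows(
  rows=[
    {"x": 0,"y": 0,"z": 0,"ax": 0,"ay": 0,"az": 0,"jaw": -1},
    {"x": 0,"y": 0,"z": 0,"ax": 0,"ay": 0,"az": 0,"jaw": -1},
    {"x": 0,"y": 0,"z": 0,"ax": 0,"ay": 0,"az": 0,"jaw": -1},
    {"x": 0,"y": 0,"z": 0,"ax": 0,"ay": 0,"az": 0,"jaw": -1},
    {"x": 0,"y": 0,"z": 0,"ax": 0,"ay": 0,"az": 0,"jaw": -1},
    {"x": 0,"y": 0,"z": -0.05,"ax": 0,"ay": 0,"az": 0,"jaw": -1},
    {"x": 0,"y": 0,"z": -0.12,"ax": 0,"ay": 0,"az": 0,"jaw": -1},
    {"x": 0,"y": 0,"z": -0.2,"ax": 0,"ay": 0,"az": 0,"jaw": -1},
    {"x": 0,"y": 0,"z": -0.25,"ax": 0,"ay": 0,"az": 0,"jaw": -1},
    {"x": 0,"y": 0,"z": -0.25,"ax": 0,"ay": 0,"az": 0,"jaw": -1},
  ],
)

```text
time: 6.5
tool_pos: [557.7, 166.7, 83.2]
tcp_rot: [3.141, 0.002, 2.901]
contact_force: [0.4, 0.7, -2.0]
grip_width: 27.6
finger_force: 30.0
```

Run:
```python
from h import *
x,y,a=seat("clamp"); go(x,y,60,a+180); print(a+180)
```

```text
shift [-0.211  0.359  0.117] turn [0.002 0.002 0.669]
126.07
```

Call:
send_rows(
  rows=[
    {"x": -0.03,"y": 0.05,"z": 0,"ax": 0,"ay": 0,"az": 0.1,"jaw": -1},
    {"x": -0.08,"y": 0.13,"z": 0,"ax": 0,"ay": 0,"az": 0.23,"jaw": -1},
    {"x": -0.13,"y": 0.22,"z": 0,"ax": 0,"ay": 0,"az": 0.38,"jaw": -1},
    {"x": -0.17,"y": 0.29,"z": 0,"ax": 0,"ay": 0,"az": 0.52,"jaw": -1},
    {"x": -0.2,"y": 0.34,"z": 0.04,"ax": 0,"ay": 0,"az": 0.63,"jaw": -1},
    {"x": -0.211,"y": 0.359,"z": 0.08,"ax": 0.002,"ay": 0.002,"az": 0.669,"jaw": -1},
    {"x": -0.211,"y": 0.359,"z": 0.1,"ax": 0.002,"ay": 0.002,"az": 0.669,"jaw": -1},
    {"x": -0.211,"y": 0.359,"z": 0.1,"ax": 0.002,"ay": 0.002,"az": 0.669,"jaw": -1},
    {"x": -0.211,"y": 0.359,"z": 0.1,"ax": 0.002,"ay": 0.002,"az": 0.669,"jaw": -1},
    {"x": -0.211,"y": 0.359,"z": 0.1,"ax": 0.002,"ay": 0.002,"az": 0.669,"jaw": -1},
  ],
)

```text
time: 7.75
tool_pos: [615.3, 226.1, 62.4]
tcp_rot: [-3.14, -0.001, 2.2]
contact_force: [0.4, 1.0, -1.4]
grip_width: 27.8
finger_force: 30.0
```

Run:
```python
from h import *
snap("w4");o,p,d=pickle.load(open("w4.pkl","rb"))
P=points(cam("wrist",o),d);x,y,a=seat("clamp");L=(P[...,:2]-TC)@RT   # tray frame
m=(d>0)&(P[...,2]>40)&(P[...,2]<64)&(L[...,0]<-25)&(L[...,0]>-110)&(abs(L[...,1]-63)<12)
q=np.c_[L[m],P[m][:,2]];print("rod",len(q),q.min(0),q.max(0))
l=cv2.fitLine(q[:,:2].astype(np.float32),cv2.DIST_HUBER,0,.01,.01).ravel();print(l,np.degrees(l[1]/l[0]),"y at -4:",l[3]+(-4-l[2])*l[1]/l[0])
u=proj(cam("wrist",o),np.c_[(TC+np.array([[-81,63.1],[-20,63.1]])@RT.T),[17,17]]);print(u)
```

```text
7.75 [615.3 226.1  62.4] [-3.1396e+00 -1.0000e-03  2.2002e+00] 27.8
rod 1726 [-78.16875582  57.74402422  51.39913583] [-25.05179167  67.81314881  58.68733398]
[ 9.9997860e-01 -6.5416424e-03 -5.2619305e+01  6.2749027e+01] -0.3748165 y at -4: 62.43097
[[257.15365623  97.60661415]
 [257.17406041 188.78032116]]
```

View pics/w4.png

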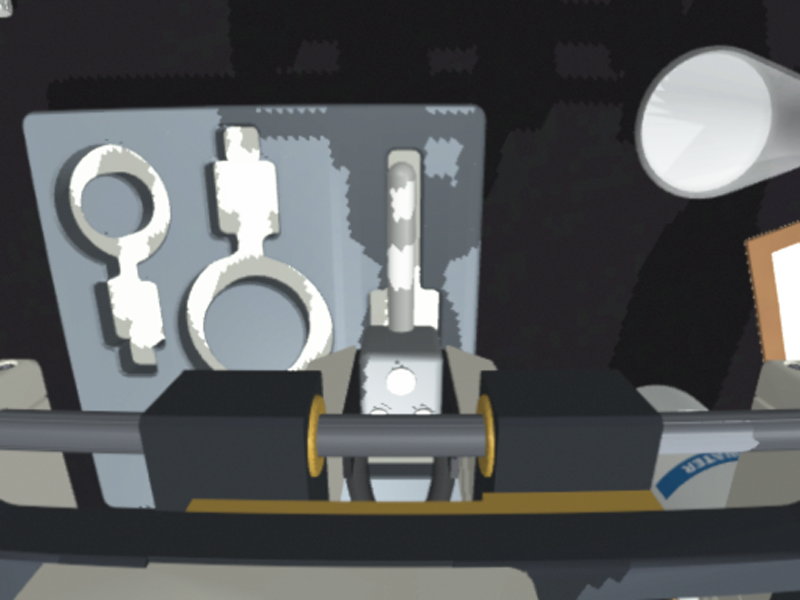

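w4 shows the clamp held over its cavity: rod tip at (402,165), cavity end at (405,152), hub pocket 370–439 at row 300. I compute the offset in this view.

Run:
```python
from h import *
o,p,d=pickle.load(open("w4.pkl","rb"));c=cam("wrist",o)
def tr(uv,z): return (plane(c,np.array(uv)*.64,z)[:,:2]-TC)@RT
print("cavity rod end L/R/top",tr([(387,165),(424,165),(405,150),(370,300),(439,300),(484,150),(480,250),(240,106),(440,105)],17).round(1).tolist())
print("rod",tr([(390,180),(415,180),(402,163)],52.5).round(1).tolist())
```

```text
cavity rod end L/R/top [[-76.0, 57.0], [-76.0, 72.2], [-82.0, 64.4], [-17.7, 48.9], [-17.6, 79.7], [-82.1, 96.7], [-40.3, 96.9], [-99.6, -1.9], [-99.4, 78.4]]
rod [[-72.3, 59.0], [-72.3, 67.6], [-78.0, 63.1]]
```

Call:
send_rows(
  rows=[
    {"x": 0.007,"y": 0.008,"z": 0.03,"ax": 0,"ay": 0,"az": -0.006,"jaw": -1},
    {"x": 0.007,"y": 0.008,"z": 0.07,"ax": 0,"ay": 0,"az": -0.006,"jaw": -1},
    {"x": 0.007,"y": 0.008,"z": 0.11,"ax": 0,"ay": 0,"az": -0.006,"jaw": -1},
    {"x": 0.007,"y": 0.008,"z": 0.135,"ax": 0,"ay": 0,"az": -0.006,"jaw": -1},
    {"x": 0.007,"y": 0.008,"z": 0.15,"ax": 0,"ay": 0,"az": -0.006,"jaw": -1},
    {"x": 0.007,"y": 0.008,"z": 0.155,"ax": 0,"ay": 0,"az": -0.006,"jaw": -1},
    {"x": 0.007,"y": 0.008,"z": 0.16,"ax": 0,"ay": 0,"az": -0.006,"jaw": -1},
    {"x": 0.007,"y": 0.008,"z": 0.165,"ax": 0,"ay": 0,"az": -0.006,"jaw": -1},
    {"x": 0.007,"y": 0.008,"z": 0.17,"ax": 0,"ay": 0,"az": -0.006,"jaw": -1},
    {"x": 0.007,"y": 0.008,"z": 0.175,"ax": 0,"ay": 0,"az": -0.006,"jaw": -1},
  ],
)

```text
time: 9.05
tool_pos: [615.6, 228.3, 27.0]
tcp_rot: [-3.139, -0.001, 2.206]
contact_force: [-0.1, 0.0, -1.8]
grip_width: 27.9
finger_force: 30.0
```

Call:
send_rows(
  rows=[
    {"x": 0,"y": 0,"z": 0.01,"ax": 0,"ay": 0,"az": 0,"jaw": -1},
    {"x": 0,"y": 0,"z": 0.02,"ax": 0,"ay": 0,"az": 0,"jaw": -1},
    {"x": 0,"y": 0,"z": 0.03,"ax": 0,"ay": 0,"az": 0,"jaw": -1},
    {"x": 0,"y": 0,"z": 0.036,"ax": 0,"ay": 0,"az": 0,"jaw": -1},
    {"x": 0,"y": 0,"z": 0.036,"ax": 0,"ay": 0,"az": 0,"jaw": -1},
    {"x": 0,"y": 0,"z": 0.036,"ax": 0,"ay": 0,"az": 0,"jaw": -1},
    {"x": 0,"y": 0,"z": 0.036,"ax": 0,"ay": 0,"az": 0,"jaw": -1},
    {"x": 0,"y": 0,"z": 0.036,"ax": 0,"ay": 0,"az": 0,"jaw": -1},
    {"x": 0,"y": 0,"z": 0.036,"ax": 0,"ay": 0,"az": 0,"jaw": -1},
    {"x": 0,"y": 0,"z": 0.036,"ax": 0,"ay": 0,"az": 0,"jaw": -1},
  ],
)

```text
time: 10.3
tool_pos: [615.5, 228.3, 19.9]
tcp_rot: [-3.139, -0.001, 2.206]
contact_force: [-2.1, -0.1, 4.6]
grip_width: 27.7
finger_force: 30.0
```

Call:
send_rows(
  rows=[
    {"x": 0,"y": 0,"z": 0,"ax": 0,"ay": 0,"az": 0,"jaw": 0},
    {"x": 0,"y": 0,"z": 0,"ax": 0,"ay": 0,"az": 0,"jaw": 0},
    {"x": 0,"y": 0,"z": -0.15,"ax": 0,"ay": 0,"az": 0,"jaw": 0},
    {"x": 0,"y": 0,"z": -0.4,"ax": 0,"ay": 0,"az": 0,"jaw": 0},
    {"x": 0.12,"y": -0.12,"z": -0.6,"ax": 0,"ay": 0,"az": 0,"jaw": 0},
    {"x": 0.32,"y": -0.34,"z": -0.6,"ax": 0,"ay": 0,"az": 0,"jaw": 1},
    {"x": 0.52,"y": -0.55,"z": -0.6,"ax": 0,"ay": 0,"az": 0,"jaw": 1},
    {"x": 0.72,"y": -0.76,"z": -0.6,"ax": 0,"ay": 0,"az": -0.015,"jaw": 1},
    {"x": 0.82,"y": -0.863,"z": -0.6,"ax": 0,"ay": 0,"az": -0.015,"jaw": 1},
    {"x": 0.82,"y": -0.863,"z": -0.6,"ax": 0,"ay": 0,"az": -0.015,"jaw": 1},
  ],
)

```text
time: 11.55
tool_pos: [378.3, 258.1, 140.7]
tcp_rot: [-3.139, -0.001, 2.224]
contact_force: [0.0, 0.4, -0.4]
grip_width: 89.8
finger_force: 0.0
```

```bash
cat >> h.py <<'E'
def rep(t,q):
    r=cv2.minAreaRect(q[:,:2].astype(np.float32));print(t,len(q),"z med",np.median(q[:,2]).round(1),[np.round(v,1).tolist() for v in r]);return r
def circ(q):
    A=np.c_[2*q[:,:2],np.ones(len(q))];s=np.linalg.lstsq(A,(q[:,:2]**2).sum(1),rcond=None)[0];return s[:2],np.sqrt(s[2]+s[:2]@s[:2])
E
python3 - <<'E'
from h import *
snap("w5")
q=blob("w5",320,420,210,345,24,40);r=rep("Lblk",q)
b=np.array(r[0]);q=blob("w5",280,420,200,370,5,12);q=q[(np.linalg.norm(q[:,:2]-b,axis=1)>33)]
q=q[np.linalg.norm(q[:,:2]-np.median(q[:,:2],0),axis=1)<50];c,R=circ(q);print("ring",len(q),c,R,np.degrees(np.arctan2(*(c-b)[::-1])),np.linalg.norm(c-b))
rep("Lall",blob("w5",280,420,200,370,4,40))
E
```

```text
11.55 [378.3 258.1 140.7] [-3.1394e+00 -1.3000e-03  2.2240e+00] 89.8
Lblk 591 z med 29.4 [[378.2, 258.1], [25.1, 28.2], 38.0]
ring 1584 [337.07388294 306.86712804] 30.99116303069271 130.1535090487993 63.756474627594685
Lall 3391 z med 8.2 [[352.1, 297.4], [69.2, 142.9], 56.7]
```

Run:
```python
from h import *
b=np.array([378.2,258.1]);c=b+60*np.array([np.cos(np.radians(128)),np.sin(np.radians(128))])
q0=blob("w5",280,420,200,370,4,13)
for _ in range(6):
    dd=np.linalg.norm(q0[:,:2]-c,axis=1);q=q0[(dd>25)&(dd<36)&(np.linalg.norm(q0[:,:2]-b,axis=1)>32)];c,R=circ(q)
print(len(q),c,R,np.degrees(np.arctan2(*(c-b)[::-1])),np.linalg.norm(c-b));go(*b,15,127.5)
```

```text
1603 [341.42351147 305.70436686] 29.74225399789722 127.68768050622917 60.15551389983756
shift [ 0.004 -0.007  0.629] turn [-0.001 -0.001 -0.002]
```

Call:
send_rows(
  rows=[
    {"x": 0.002,"y": -0.002,"z": 0.2,"ax": 0,"ay": 0,"az": -0.004,"jaw": 1},
    {"x": 0.002,"y": -0.002,"z": 0.4,"ax": 0,"ay": 0,"az": -0.004,"jaw": 0.3},
    {"x": 0.002,"y": -0.002,"z": 0.52,"ax": 0,"ay": 0,"az": -0.004,"jaw": 0.1},
    {"x": 0.002,"y": -0.002,"z": 0.59,"ax": 0,"ay": 0,"az": -0.004,"jaw": 0},
    {"x": 0.002,"y": -0.002,"z": 0.625,"ax": 0,"ay": 0,"az": -0.004,"jaw": 0},
    {"x": 0.002,"y": -0.002,"z": 0.625,"ax": 0,"ay": 0,"az": -0.004,"jaw": -1},
    {"x": 0.002,"y": -0.002,"z": 0.625,"ax": 0,"ay": 0,"az": -0.004,"jaw": -1},
    {"x": 0.002,"y": -0.002,"z": 0.625,"ax": 0,"ay": 0,"az": -0.004,"jaw": -1},
    {"x": 0.002,"y": -0.002,"z": 0.625,"ax": 0,"ay": 0,"az": -0.004,"jaw": -1},
    {"x": 0.002,"y": -0.002,"z": 0.625,"ax": 0,"ay": 0,"az": -0.004,"jaw": -1},
  ],
)

```text
time: 12.85
tool_pos: [379.0, 258.0, 16.0]
tcp_rot: [-3.14, -0.001, 2.226]
contact_force: [-1.2, -0.8, 6.2]
grip_width: 25.6
finger_force: 29.9
```

Call:
send_rows(
  rows=[
    {"x": 0,"y": 0,"z": -0.1,"ax": 0,"ay": 0,"az": 0,"jaw": -1},
    {"x": 0,"y": 0,"z": -0.25,"ax": 0,"ay": 0,"az": 0.05,"jaw": -1},
    {"x": -0.06,"y": 0.06,"z": -0.37,"ax": 0,"ay": 0,"az": 0.15,"jaw": -1},
    {"x": -0.16,"y": 0.15,"z": -0.4,"ax": 0,"ay": 0,"az": 0.28,"jaw": -1},
    {"x": -0.26,"y": 0.24,"z": -0.4,"ax": 0,"ay": 0,"az": 0.42,"jaw": -1},
    {"x": -0.36,"y": 0.33,"z": -0.4,"ax": 0,"ay": 0,"az": 0.56,"jaw": -1},
    {"x": -0.45,"y": 0.42,"z": -0.4,"ax": 0,"ay": 0,"az": 0.7,"jaw": -1},
    {"x": -0.52,"y": 0.48,"z": -0.4,"ax": 0,"ay": 0,"az": 0.84,"jaw": -1},
    {"x": -0.55,"y": 0.51,"z": -0.4,"ax": 0,"ay": 0,"az": 0.96,"jaw": -1},
    {"x": -0.55,"y": 0.51,"z": -0.4,"ax": 0,"ay": 0,"az": 1,"jaw": -1},
  ],
)

```text
time: 14.1
tool_pos: [527.1, 232.5, 94.4]
tcp_rot: [-3.139, 0.002, 1.176]
contact_force: [-1.0, 0.3, -1.4]
grip_width: 25.9
finger_force: 29.9
```

Call:
send_rows(
  rows=[
    {"x": 0,"y": 0,"z": 0,"ax": 0,"ay": 0,"az": 0.08,"jaw": -1},
    {"x": 0,"y": 0,"z": 0,"ax": 0,"ay": 0,"az": 0.2,"jaw": -1},
    {"x": 0,"y": 0,"z": 0,"ax": 0,"ay": 0,"az": 0.34,"jaw": -1},
    {"x": 0,"y": 0,"z": 0,"ax": 0,"ay": 0,"az": 0.48,"jaw": -1},
    {"x": 0,"y": 0,"z": 0,"ax": 0,"ay": 0,"az": 0.62,"jaw": -1},
    {"x": 0,"y": 0,"z": 0,"ax": 0,"ay": 0,"az": 0.76,"jaw": -1},
    {"x": 0,"y": 0,"z": 0,"ax": 0,"ay": 0,"az": 0.88,"jaw": -1},
    {"x": 0,"y": 0,"z": 0,"ax": 0,"ay": 0,"az": 0.96,"jaw": -1},
    {"x": 0,"y": 0,"z": 0,"ax": 0,"ay": 0,"az": 1,"jaw": -1},
    {"x": 0,"y": 0,"z": 0,"ax": 0,"ay": 0,"az": 1,"jaw": -1},
  ],
)

```text
time: 15.35
tool_pos: [526.4, 232.8, 94.6]
tcp_rot: [3.141, 0.004, 0.132]
contact_force: [-0.2, -0.7, -2.0]
grip_width: 25.6
finger_force: 29.9
```

Run:
```python
from h import *
x,y,a=seat("L"); go(x,y,62,a); o=bot.get_obs();print(o["joint_positions"].round(2),o["tool_pos"].round(1),o["grip_width"])
```

```text
shift [ 0.002 -0.002  0.163] turn [0.002 0.003 1.025]
[0.28 0.57 1.55 0.   1.03 1.72] [526.4 232.8  94.6] 25.63509030222429
```

Call:
send_rows(
  rows=[
    {"x": 0,"y": 0,"z": 0,"ax": 0,"ay": 0,"az": 0.08,"jaw": -1},
    {"x": 0,"y": 0,"z": 0,"ax": 0,"ay": 0,"az": 0.2,"jaw": -1},
    {"x": 0,"y": 0,"z": 0,"ax": 0,"ay": 0,"az": 0.34,"jaw": -1},
    {"x": 0,"y": 0,"z": 0,"ax": 0,"ay": 0,"az": 0.48,"jaw": -1},
    {"x": 0,"y": 0,"z": 0.03,"ax": 0,"ay": 0,"az": 0.62,"jaw": -1},
    {"x": 0,"y": 0,"z": 0.07,"ax": 0,"ay": 0,"az": 0.76,"jaw": -1},
    {"x": 0,"y": 0,"z": 0.11,"ax": 0,"ay": 0,"az": 0.88,"jaw": -1},
    {"x": 0,"y": 0,"z": 0.14,"ax": 0.001,"ay": 0.002,"az": 0.96,"jaw": -1},
    {"x": 0,"y": 0,"z": 0.15,"ax": 0.002,"ay": 0.003,"az": 1,"jaw": -1},
    {"x": 0,"y": 0,"z": 0.15,"ax": 0.002,"ay": 0.003,"az": 1,"jaw": -1},
  ],
)

```text
time: 16.6
tool_pos: [526.4, 232.8, 64.6]
tcp_rot: [3.141, 0.0, -0.914]
contact_force: [-0.5, -1.0, -1.6]
grip_width: 25.5
finger_force: 29.9
```

Run:
```python
from h import *
o,p,d=snap("w6");c=cam("wrist",o)
P=points(c,d);L=(P[...,:2]-TC)@RT
zt=o["tool_pos"][2]-15
m=(d>0)&(P[...,2]>zt+2)&(P[...,2]<zt+12)&(np.hypot(L[...,0]+2,L[...,1]+5)<42)
q0=L[m];cc=np.array([-2.,-5])
for _ in range(6):
    dd=np.linalg.norm(q0-cc,axis=1);q=q0[(dd>25)&(dd<36)];cc,R=circ(q)
print("held ring centre tray",len(q),cc,R)
x,y,a=seat("L");g=(o["tool_pos"][:2]-TC)@RT;print("tcp tray",g,"yaw tray",np.degrees(o["tcp_rot"][2])+53.93, "dir",np.degrees(np.arctan2(*(cc-g)[::-1])),np.linalg.norm(cc-g))
```

```text
16.6 [526.4 232.8  64.6] [ 3.1415e+00  1.0000e-04 -9.1410e-01] 25.5
held ring centre tray 5118 [-1.887848   -3.17688123] 29.717443634972906
tcp tray [-61.66955475  -5.41091375] yaw tray 1.554573569996343 dir 2.1401379640330154 59.823434900005736
```

View pics/w6.png

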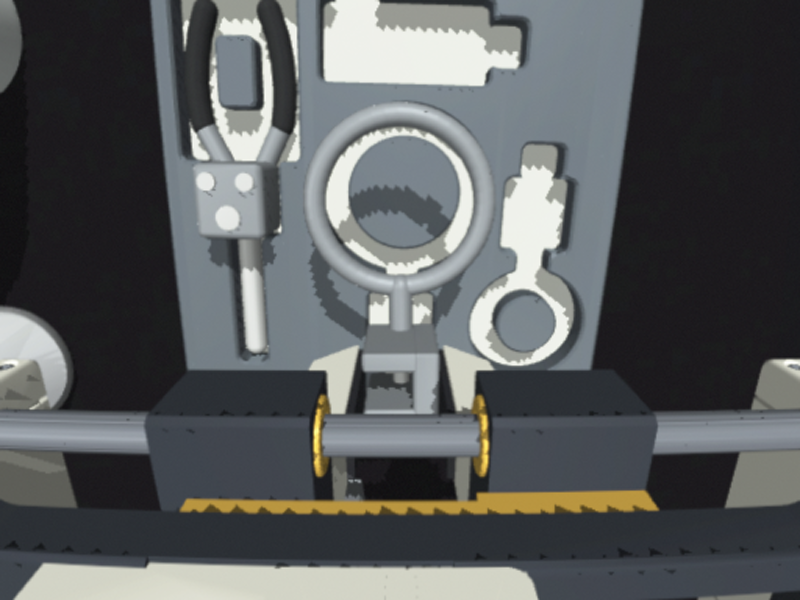

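w6 shows the clamp fully home at (237,200). The large ring is held with its centre at (400,195), over the island spanning 348–461. I compute the cavity centre from the island edge.

Run:
```python
from h import *
o,p,d=pickle.load(open("w6.pkl","rb"));c=cam("wrist",o)
def tr(uv,z): return ((plane(c,np.array(uv)*.64,z)[:,:2]-TC)@RT).round(1).tolist()
print(tr([(348,190),(461,190),(404,248),(404,136)],17))
# island via depth: points at z~17 vs floor 5
P=points(c,d);L=(P[...,:2]-TC)@RT
m=(d>0)&(abs(P[...,2]-17)<4)&(np.hypot(L[...,0]+2,L[...,1]+5)<26);r=cv2.minEnclosingCircle(L[m].astype(np.float32));print("island",m.sum(),L[m].min(0),L[m].max(0),r)
e=(d>0)&(abs(P[...,2]-17)<4)
print("boss cav white edges",tr([(323,82),(487,82),(323,3),(522,40)],17))
print("small cav", tr([(470,322),(577,322),(522,367),(540,143),(502,215),(568,215)],17))
```

```text
[[-1.2, 18.4], [0.0, -29.3], [-25.5, -5.9], [21.2, -4.6]]
island 4097 [-25.62407106 -28.94239908] [21.41536698 18.40816662] ((-2.153297185897827, -5.316391468048096), 24.105112075805664)
boss cav white edges [[41.3, 28.3], [43.0, -37.2], [70.1, 28.0], [59.1, -49.9]]
small cav [[-59.2, -37.1], [-58.0, -86.6], [-81.3, -63.4], [20.2, -60.8], [-10.0, -47.5], [-9.1, -76.1]]
```

Call:
send_rows(
  rows=[
    {"x": -0.001,"y": 0,"z": 0.03,"ax": 0,"ay": 0,"az": 0.033,"jaw": -1},
    {"x": -0.001,"y": 0,"z": 0.08,"ax": 0,"ay": 0,"az": 0.033,"jaw": -1},
    {"x": -0.001,"y": 0,"z": 0.12,"ax": 0,"ay": 0,"az": 0.033,"jaw": -1},
    {"x": -0.001,"y": 0,"z": 0.145,"ax": 0,"ay": 0,"az": 0.033,"jaw": -1},
    {"x": -0.001,"y": 0,"z": 0.16,"ax": 0,"ay": 0,"az": 0.033,"jaw": -1},
    {"x": -0.001,"y": 0,"z": 0.165,"ax": 0,"ay": 0,"az": 0.033,"jaw": -1},
    {"x": -0.001,"y": 0,"z": 0.17,"ax": 0,"ay": 0,"az": 0.033,"jaw": -1},
    {"x": -0.001,"y": 0,"z": 0.175,"ax": 0,"ay": 0,"az": 0.033,"jaw": -1},
    {"x": -0.001,"y": 0,"z": 0.18,"ax": 0,"ay": 0,"az": 0.033,"jaw": -1},
    {"x": -0.001,"y": 0,"z": 0.185,"ax": 0,"ay": 0,"az": 0.033,"jaw": -1},
  ],
)

```text
time: 17.9
tool_pos: [526.7, 233.0, 28.0]
tcp_rot: [-3.141, -0.0, -0.95]
contact_force: [0.4, 0.6, -1.6]
grip_width: 26.0
finger_force: 29.9
```

Call:
send_rows(
  rows=[
    {"x": 0,"y": 0,"z": 0.01,"ax": 0,"ay": 0,"az": 0,"jaw": -1},
    {"x": 0,"y": 0,"z": 0.02,"ax": 0,"ay": 0,"az": 0,"jaw": -1},
    {"x": 0,"y": 0,"z": 0.03,"ax": 0,"ay": 0,"az": 0,"jaw": -1},
    {"x": 0,"y": 0,"z": 0.037,"ax": 0,"ay": 0,"az": 0,"jaw": -1},
    {"x": 0,"y": 0,"z": 0.037,"ax": 0,"ay": 0,"az": 0,"jaw": -1},
    {"x": 0,"y": 0,"z": 0.037,"ax": 0,"ay": 0,"az": 0,"jaw": -1},
    {"x": 0,"y": 0,"z": 0.037,"ax": 0,"ay": 0,"az": 0,"jaw": -1},
    {"x": 0,"y": 0,"z": 0.037,"ax": 0,"ay": 0,"az": 0,"jaw": -1},
    {"x": 0,"y": 0,"z": 0.037,"ax": 0,"ay": 0,"az": 0,"jaw": -1},
    {"x": 0,"y": 0,"z": 0.037,"ax": 0,"ay": 0,"az": 0,"jaw": -1},
  ],
)

```text
time: 19.15
tool_pos: [526.6, 233.0, 21.0]
tcp_rot: [-3.141, -0.0, -0.95]
contact_force: [-3.2, -0.5, 5.6]
grip_width: 25.6
finger_force: 29.9
```

Run:
```python
from h import *
b=np.array([531.4,423.2]);c=b+50*np.array([-.98,.17])
q0=blob("w2",440,570,380,480,4,13)
for _ in range(6):
    dd=np.linalg.norm(q0[:,:2]-c,axis=1);q=q0[(dd>15)&(dd<26)&(np.linalg.norm(q0[:,:2]-b,axis=1)>32)];c,R=circ(q)
print(len(q),c,R,np.degrees(np.arctan2(*(c-b)[::-1])),np.linalg.norm(c-b))
```

```text
572 [482.2669694  430.99396154] 19.992324185428508 170.98628792979574 49.74736708769891
```

Call:
send_rows(
  rows=[
    {"x": 0,"y": 0,"z": 0,"ax": 0,"ay": 0,"az": 0,"jaw": 0},
    {"x": 0,"y": 0,"z": 0,"ax": 0,"ay": 0,"az": 0,"jaw": 0},
    {"x": 0,"y": 0,"z": -0.1,"ax": 0,"ay": 0,"az": 0,"jaw": 0},
    {"x": 0,"y": 0,"z": -0.35,"ax": 0,"ay": 0,"az": 0,"jaw": 0},
    {"x": -0.1,"y": -0.08,"z": -0.58,"ax": 0,"ay": 0,"az": -0.12,"jaw": 0},
    {"x": -0.3,"y": -0.23,"z": -0.6,"ax": 0,"ay": 0,"az": -0.28,"jaw": 1},
    {"x": -0.5,"y": -0.38,"z": -0.6,"ax": 0,"ay": 0,"az": -0.44,"jaw": 1},
    {"x": -0.68,"y": -0.51,"z": -0.6,"ax": 0,"ay": 0,"az": -0.6,"jaw": 1},
    {"x": -0.758,"y": -0.573,"z": -0.6,"ax": 0,"ay": 0,"az": -0.72,"jaw": 1},
    {"x": -0.758,"y": -0.573,"z": -0.6,"ax": 0,"ay": 0,"az": -0.72,"jaw": 1},
  ],
)

```text
time: 20.4
tool_pos: [531.0, 424.2, 139.9]
tcp_rot: [-3.141, -0.0, -0.195]
contact_force: [1.2, 0.2, 0.8]
grip_width: 89.9
finger_force: 0.0
```

Run:
```python
from h import *
snap("w7")
r=rep("Sblk",blob("w7",490,570,390,460,24,40));b=np.array(r[0])
go(*b,15.5,-11)
q0=blob("w7",440,600,370,480,4,13);print(len(q0))
q=q0[(q0[:,0]>b[0]+18)];print("screw",len(q),q.min(0),q.max(0),q.mean(0))
```

```text
20.4 [531.  424.2 139.9] [-3.1415e+00 -3.0000e-04 -1.9490e-01] 89.9
Sblk 612 z med 29.4 [[531.8, 423.4], [25.6, 28.2], 80.2]
shift [ 0.002 -0.003  0.622] turn [ 0.    -0.    -0.005]
1348
screw 103 [549.96997771 411.83550927   5.46090803] [560.18706234 426.17246735  12.96535073] [555.84898425 418.84423258  10.46476537]
```

Call:
send_rows(
  rows=[
    {"x": 0.004,"y": 0.004,"z": 0.2,"ax": 0,"ay": 0,"az": -0.023,"jaw": 1},
    {"x": 0.004,"y": 0.004,"z": 0.4,"ax": 0,"ay": 0,"az": -0.023,"jaw": 0.3},
    {"x": 0.004,"y": 0.004,"z": 0.52,"ax": 0,"ay": 0,"az": -0.023,"jaw": 0.1},
    {"x": 0.004,"y": 0.004,"z": 0.59,"ax": 0,"ay": 0,"az": -0.023,"jaw": 0},
    {"x": 0.004,"y": 0.004,"z": 0.62,"ax": 0,"ay": 0,"az": -0.023,"jaw": 0},
    {"x": 0.004,"y": 0.004,"z": 0.62,"ax": 0,"ay": 0,"az": -0.023,"jaw": -1},
    {"x": 0.004,"y": 0.004,"z": 0.62,"ax": 0,"ay": 0,"az": -0.023,"jaw": -1},
    {"x": 0.004,"y": 0.004,"z": 0.62,"ax": 0,"ay": 0,"az": -0.023,"jaw": -1},
    {"x": 0.004,"y": 0.004,"z": 0.62,"ax": 0,"ay": 0,"az": -0.023,"jaw": -1},
    {"x": 0.004,"y": 0.004,"z": 0.62,"ax": 0,"ay": 0,"az": -0.023,"jaw": -1},
  ],
)

```text
time: 21.7
tool_pos: [532.7, 422.4, 17.6]
tcp_rot: [-3.14, -0.002, -0.172]
contact_force: [-0.4, 0.1, 5.7]
grip_width: 25.5
finger_force: 29.9
```

Run:
```python
from h import *
x,y,a=seat("S"); go(x,y,65,a+180);go(520,300,95,-32)
```

```text
shift [ 0.12   1.323 -0.239] turn [-0.002 -0.001  0.735]
shift [ 0.043  0.613 -0.388] turn [-0.002 -0.001  0.369]
```

Call:
send_rows(
  rows=[
    {"x": 0,"y": 0,"z": -0.08,"ax": 0,"ay": 0,"az": 0,"jaw": -1},
    {"x": 0,"y": 0,"z": -0.22,"ax": 0,"ay": 0,"az": 0,"jaw": -1},
    {"x": 0,"y": 0.05,"z": -0.35,"ax": 0,"ay": 0,"az": 0.05,"jaw": -1},
    {"x": 0.02,"y": 0.16,"z": -0.39,"ax": 0,"ay": 0,"az": 0.15,"jaw": -1},
    {"x": 0.04,"y": 0.32,"z": -0.39,"ax": 0,"ay": 0,"az": 0.28,"jaw": -1},
    {"x": 0.06,"y": 0.5,"z": -0.39,"ax": 0,"ay": 0,"az": 0.42,"jaw": -1},
    {"x": 0.08,"y": 0.68,"z": -0.39,"ax": 0,"ay": 0,"az": 0.56,"jaw": -1},
    {"x": 0.1,"y": 0.84,"z": -0.39,"ax": 0,"ay": 0,"az": 0.67,"jaw": -1},
    {"x": 0.12,"y": 0.95,"z": -0.39,"ax": 0,"ay": 0,"az": 0.735,"jaw": -1},
    {"x": 0.12,"y": 1,"z": -0.39,"ax": 0,"ay": 0,"az": 0.735,"jaw": -1},
  ],
)

```text
time: 22.95
tool_pos: [522.0, 219.9, 94.9]
tcp_rot: [-3.14, -0.0, -0.942]
contact_force: [0.3, -0.1, -2.2]
grip_width: 25.5
finger_force: 29.9
```

Run:
```python
from h import *
x,y,a=seat("S"); go(x,y,65,a+180)
```

```text
shift [0.22  0.228 0.15 ] turn [-0.001 -0.    -0.001]
```

Call:
send_rows(
  rows=[
    {"x": 0.05,"y": 0.05,"z": 0,"ax": 0,"ay": 0,"az": 0,"jaw": -1},
    {"x": 0.12,"y": 0.12,"z": 0,"ax": 0,"ay": 0,"az": 0,"jaw": -1},
    {"x": 0.18,"y": 0.19,"z": 0.03,"ax": 0,"ay": 0,"az": 0,"jaw": -1},
    {"x": 0.22,"y": 0.228,"z": 0.08,"ax": 0,"ay": 0,"az": 0,"jaw": -1},
    {"x": 0.22,"y": 0.228,"z": 0.12,"ax": 0,"ay": 0,"az": 0,"jaw": -1},
    {"x": 0.22,"y": 0.228,"z": 0.14,"ax": 0,"ay": 0,"az": 0,"jaw": -1},
    {"x": 0.22,"y": 0.228,"z": 0.14,"ax": 0,"ay": 0,"az": 0,"jaw": -1},
    {"x": 0.22,"y": 0.228,"z": 0.14,"ax": 0,"ay": 0,"az": 0,"jaw": -1},
    {"x": 0.22,"y": 0.228,"z": 0.14,"ax": 0,"ay": 0,"az": 0,"jaw": -1},
    {"x": 0.22,"y": 0.228,"z": 0.14,"ax": 0,"ay": 0,"az": 0,"jaw": -1},
  ],
)

```text
time: 24.2
tool_pos: [510.8, 158.6, 66.8]
tcp_rot: [-3.14, -0.0, -0.941]
contact_force: [0.2, -0.3, -1.0]
grip_width: 25.5
finger_force: 29.9
```

Run:
```python
from h import *
o,p,d=snap("w8");c=cam("wrist",o);P=points(c,d);L=(P[...,:2]-TC)@RT
g=(o["tool_pos"][:2]-TC)@RT;zt=o["tool_pos"][2]-17.6;print("tcp tray",g,"yaw",np.degrees(o["tcp_rot"][2])+53.93)
def R(t,x0,x1,y0,y1,z0,z1):
    m=(d>0)&(L[...,0]>x0)&(L[...,0]<x1)&(L[...,1]>y0)&(L[...,1]<y1)&(P[...,2]>z0)&(P[...,2]<z1)
    q=L[m]
    if len(q)<5: print(t,len(q));return
    r=cv2.minAreaRect(q.astype(np.float32));print(t,len(q),q.min(0).round(1),q.max(0).round(1),np.round(r[0],1),np.round(r[1],1),round(r[2],1))
R("screw",g[0]+15,g[0]+35,g[1]-12,g[1]+12,zt+3,zt+17)
R("ring",-95,-40,-95,-35,zt+2,zt+14)
R("block",g[0]-20,g[0]+18,g[1]-16,g[1]+16,zt+24,zt+36)
R("seated L block",-85,-40,-25,15,28,42)
R("seated clamp hub",-25,18,45,82,28,42)
R("cavity floor S",-12,30,-85,-40,0,11)
```

```text
24.2 [510.8 158.6  66.8] [-3.1405e+00 -4.0000e-04 -9.4130e-01] 25.5
tcp tray [-10.87846197 -61.67672672] yaw -0.005063431287247511
screw 467 [  4.1 -69. ] [ 16.2 -55.1] [ 10.2 -62.1] [14.  12.1] 89.7
ring 684 [-79.  -83.4] [-53.7 -38.8] [-66.5 -61.1] [25.  44.6] 0.7
block 1635 [-20.8 -77.6] [  2.3 -45.8] [ -9.2 -61.6] [31.8 23.1] 89.7
seated L block 0
seated clamp hub 1797 [-19.5  48.8] [10.7 77.9] [-4.2 63.5] [29.3 29.9] 88.7
cavity floor S 801 [-12.  -78.3] [ 17.8 -48.2] [  2.9 -63.2] [29.8 30.1] 0.2
```

View pics/w8.png

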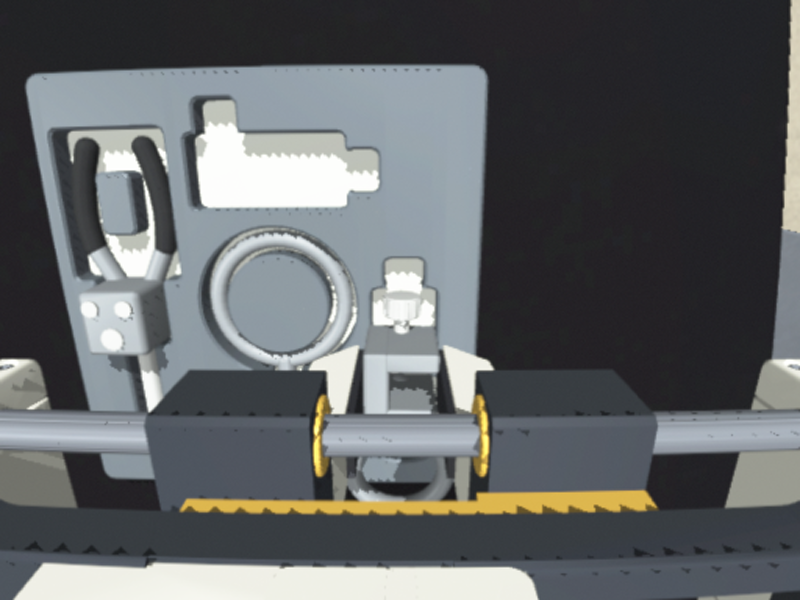

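w8 shows the large ring home at (283,298). The small ring is held, with its screw at (402,305) over a screw cavity spanning 384–424. I compute the cavity position from these edges.

Run:
```python
from h import *
o,p,d=pickle.load(open("w8.pkl","rb"));c=cam("wrist",o)
def tr(uv,z): return ((plane(c,np.array(uv)*.64,z)[:,:2]-TC)@RT).round(1).tolist()
print("screw cav L,R,top; blk L,R",tr([(384,275),(424,275),(404,257),(372,305),(437,305)],17),"tray edge",tr([(487,150),(300,67)],17))
I=ortho("w8",*TC,TY,17,104,4).astype(int).max(2)
for x in (12,14,16):
    v=I[int((104+50)*4):int((104+76)*4),int((x+104)*4)];print(x,v[::4].tolist())
v=I[int((104+62)*4),int(104*4+10*4):int(104*4+30*4)];print("along x 10..30",v[::4].tolist())
print("boss cav",tr([(183,133),(350,148),(380,150),(380,190),(200,208),(347,208),(202,98),(236,98)],17))
```

```text
screw cav L,R,top; blk L,R [[12.5, -54.2], [12.5, -72.1], [20.7, -63.2], [-1.7, -48.6], [-1.7, -78.3]] tray edge [[66.5, -97.8], [99.0, -21.3]]
12 [166, 167, 162, 132, 161, 255, 255, 254, 254, 254, 255, 254, 254, 254, 253, 249, 254, 254, 255, 232, 211, 168, 113, 147, 169, 170]
14 [166, 167, 161, 134, 123, 187, 190, 218, 241, 210, 191, 212, 239, 218, 192, 205, 232, 201, 193, 193, 194, 169, 122, 148, 169, 171]
16 [166, 167, 162, 134, 128, 188, 192, 192, 193, 193, 193, 193, 193, 193, 193, 193, 193, 193, 193, 193, 194, 167, 123, 150, 168, 171]
along x 10..30 [253, 254, 254, 253, 239, 195, 193, 193, 193, 193, 170, 123, 168, 167, 168, 169, 170, 170, 169, 170]
boss cav [[74.1, 29.4], [67.3, -40.6], [66.5, -53.1], [50.0, -52.9], [42.8, 25.6], [42.4, -38.6], [87.8, 19.8], [87.6, 5.6]]
```

Call:
send_rows(
  rows=[
    {"x": 0.01,"y": 0.007,"z": 0.03,"ax": 0,"ay": 0,"az": -0.007,"jaw": -1},
    {"x": 0.01,"y": 0.007,"z": 0.08,"ax": 0,"ay": 0,"az": -0.007,"jaw": -1},
    {"x": 0.01,"y": 0.007,"z": 0.12,"ax": 0,"ay": 0,"az": -0.007,"jaw": -1},
    {"x": 0.01,"y": 0.007,"z": 0.145,"ax": 0,"ay": 0,"az": -0.007,"jaw": -1},
    {"x": 0.01,"y": 0.007,"z": 0.155,"ax": 0,"ay": 0,"az": -0.007,"jaw": -1},
    {"x": 0.01,"y": 0.007,"z": 0.16,"ax": 0,"ay": 0,"az": -0.007,"jaw": -1},
    {"x": 0.01,"y": 0.007,"z": 0.165,"ax": 0,"ay": 0,"az": -0.007,"jaw": -1},
    {"x": 0.01,"y": 0.007,"z": 0.17,"ax": 0,"ay": 0,"az": -0.007,"jaw": -1},
    {"x": 0.01,"y": 0.007,"z": 0.175,"ax": 0,"ay": 0,"az": -0.007,"jaw": -1},
    {"x": 0.01,"y": 0.007,"z": 0.18,"ax": 0,"ay": 0,"az": -0.007,"jaw": -1},
  ],
)

```text
time: 25.5
tool_pos: [510.8, 156.0, 30.5]
tcp_rot: [-3.141, -0.0, -0.934]
contact_force: [0.4, 0.2, -0.2]
grip_width: 25.9
finger_force: 29.9
```

Call:
send_rows(
  rows=[
    {"x": 0,"y": 0,"z": 0.008,"ax": 0,"ay": 0,"az": 0,"jaw": -1},
    {"x": 0,"y": 0,"z": 0.016,"ax": 0,"ay": 0,"az": 0,"jaw": -1},
    {"x": 0,"y": 0,"z": 0.024,"ax": 0,"ay": 0,"az": 0,"jaw": -1},
    {"x": 0,"y": 0,"z": 0.032,"ax": 0,"ay": 0,"az": 0,"jaw": -1},
    {"x": 0,"y": 0,"z": 0.038,"ax": 0,"ay": 0,"az": 0,"jaw": -1},
    {"x": 0,"y": 0,"z": 0.042,"ax": 0,"ay": 0,"az": 0,"jaw": -1},
    {"x": 0,"y": 0,"z": 0.042,"ax": 0,"ay": 0,"az": 0,"jaw": -1},
    {"x": 0,"y": 0,"z": 0.042,"ax": 0,"ay": 0,"az": 0,"jaw": -1},
    {"x": 0,"y": 0,"z": 0.042,"ax": 0,"ay": 0,"az": 0,"jaw": -1},
    {"x": 0,"y": 0,"z": 0.042,"ax": 0,"ay": 0,"az": 0,"jaw": -1},
  ],
)

```text
time: 26.75
tool_pos: [510.8, 156.0, 22.5]
tcp_rot: [-3.141, -0.0, -0.934]
contact_force: [-1.7, 0.3, 6.0]
grip_width: 25.7
finger_force: 29.9
```

Call:
send_rows(
  rows=[
    {"x": 0,"y": 0,"z": 0,"ax": 0,"ay": 0,"az": 0,"jaw": -0.2},
    {"x": 0,"y": 0,"z": 0,"ax": 0,"ay": 0,"az": 0,"jaw": -0.2},
    {"x": 0,"y": 0,"z": -0.1,"ax": 0,"ay": 0,"az": 0,"jaw": -0.2},
    {"x": 0,"y": 0,"z": -0.35,"ax": 0,"ay": 0,"az": 0,"jaw": -0.2},
    {"x": -0.12,"y": -0.06,"z": -0.58,"ax": 0,"ay": 0,"az": -0.16,"jaw": 0},
    {"x": -0.3,"y": -0.16,"z": -0.6,"ax": 0,"ay": 0,"az": -0.33,"jaw": 1},
    {"x": -0.5,"y": -0.26,"z": -0.6,"ax": 0,"ay": 0,"az": -0.5,"jaw": 1},
    {"x": -0.7,"y": -0.36,"z": -0.6,"ax": 0,"ay": 0,"az": -0.67,"jaw": 1},
    {"x": -0.88,"y": -0.44,"z": -0.6,"ax": 0,"ay": 0,"az": -0.84,"jaw": 1},
    {"x": -0.894,"y": -0.444,"z": -0.6,"ax": 0,"ay": 0,"az": -1,"jaw": 1},
  ],
)

```text
time: 28.0
tool_pos: [474.8, 355.1, 141.7]
tcp_rot: [-3.141, -0.001, 0.122]
contact_force: [0.2, -1.1, 0.3]
grip_width: 89.8
finger_force: 0.0
```

Call:
send_rows(
  rows=[
    {"x": 0,"y": 0,"z": 0,"ax": 0,"ay": 0,"az": -0.17,"jaw": 1},
    {"x": 0,"y": 0,"z": 0,"ax": 0,"ay": 0,"az": -0.34,"jaw": 1},
    {"x": 0,"y": 0,"z": 0,"ax": 0,"ay": 0,"az": -0.51,"jaw": 1},
    {"x": 0,"y": 0,"z": 0,"ax": 0,"ay": 0,"az": -0.68,"jaw": 1},
    {"x": 0,"y": 0,"z": 0,"ax": 0,"ay": 0,"az": -0.85,"jaw": 1},
    {"x": 0,"y": 0,"z": 0,"ax": 0,"ay": 0,"az": -1,"jaw": 1},
    {"x": 0,"y": 0,"z": 0,"ax": 0,"ay": 0,"az": -1,"jaw": 1},
    {"x": 0,"y": 0,"z": 0,"ax": 0,"ay": 0,"az": -1,"jaw": 1},
    {"x": 0,"y": 0,"z": 0,"ax": 0,"ay": 0,"az": -1,"jaw": 1},
    {"x": 0,"y": 0,"z": 0,"ax": 0,"ay": 0,"az": -1,"jaw": 1},
  ],
)

```text
time: 29.25
tool_pos: [475.8, 352.6, 142.2]
tcp_rot: [3.141, -0.0, 1.159]
contact_force: [-0.2, 0.1, 0.2]
grip_width: 91.8
finger_force: 0.0
```

Run:
```python
from h import *
go(476.1,352.5,140,132.6)
```

```text
shift [0.    0.001 0.011] turn [ 1.000e-03 -0.000e+00 -1.103e+00]
```

Call:
send_rows(
  rows=[
    {"x": 0,"y": 0,"z": 0,"ax": 0,"ay": 0,"az": -0.17,"jaw": 1},
    {"x": 0,"y": 0,"z": 0,"ax": 0,"ay": 0,"az": -0.34,"jaw": 1},
    {"x": 0,"y": 0,"z": 0,"ax": 0,"ay": 0,"az": -0.51,"jaw": 1},
    {"x": 0,"y": 0,"z": 0,"ax": 0,"ay": 0,"az": -0.68,"jaw": 1},
    {"x": 0,"y": 0,"z": 0,"ax": 0,"ay": 0,"az": -0.85,"jaw": 1},
    {"x": 0,"y": 0,"z": 0,"ax": 0,"ay": 0,"az": -1,"jaw": 1},
    {"x": 0,"y": 0,"z": 0,"ax": 0,"ay": 0,"az": -1,"jaw": 1},
    {"x": 0,"y": 0,"z": 0,"ax": 0,"ay": 0,"az": -1,"jaw": 1},
    {"x": 0,"y": 0,"z": 0,"ax": 0,"ay": 0,"az": -1,"jaw": 1},
    {"x": 0,"y": 0,"z": 0,"ax": 0,"ay": 0,"az": -1,"jaw": 1},
  ],
)

```text
time: 30.5
tool_pos: [475.8, 352.6, 142.2]
tcp_rot: [3.141, 0.0, 2.207]
contact_force: [-0.0, -0.6, 0.1]
grip_width: 92.2
finger_force: 0.0
```

Run:
```python
from h import *
snap("w9");q=blob("w9",420,530,290,394,24,40);r=rep("boss",q);b=np.array(r[0])
a=np.radians(r[2]+90-180 if r[1][0]<r[1][1] else r[2]-0);t=np.array([np.cos(a),np.sin(a)]);print(np.degrees(a))
g=b+4*t;print(g)
q=blob("w9",420,540,290,410,4,14);s=(q[:,:2]-b)@t;n=(q[:,:2]-b)@[-t[1],t[0]];print("extent along x",s.min(),s.max(),"y",n.min(),n.max())
go(*g,15.5,np.degrees(a)+180)
```

```text
30.5 [475.8 352.6 142.2] [3.1409e+00 3.0000e-04 2.2065e+00] 92.2
boss 1536 z med 29.4 [[473.3, 356.4], [28.1, 64.1], 41.7]
-48.28948211669922
[475.96911733 353.39723657]
extent along x -32.06025508146491 93.46066669813038 y -13.888675250218158 28.035163265451263
shift [0.003 0.002 0.633] turn [ 0.001  0.    -0.088]
```

Call:
send_rows(
  rows=[
    {"x": 0.003,"y": 0.002,"z": 0.15,"ax": 0,"ay": 0,"az": -0.088,"jaw": 1},
    {"x": 0.003,"y": 0.002,"z": 0.35,"ax": 0,"ay": 0,"az": -0.088,"jaw": 0.5},
    {"x": 0.003,"y": 0.002,"z": 0.5,"ax": 0,"ay": 0,"az": -0.088,"jaw": 0.2},
    {"x": 0.003,"y": 0.002,"z": 0.59,"ax": 0,"ay": 0,"az": -0.088,"jaw": 0},
    {"x": 0.003,"y": 0.002,"z": 0.632,"ax": 0,"ay": 0,"az": -0.088,"jaw": 0},
    {"x": 0.003,"y": 0.002,"z": 0.632,"ax": 0,"ay": 0,"az": -0.088,"jaw": -1},
    {"x": 0.003,"y": 0.002,"z": 0.632,"ax": 0,"ay": 0,"az": -0.088,"jaw": -1},
    {"x": 0.003,"y": 0.002,"z": 0.632,"ax": 0,"ay": 0,"az": -0.088,"jaw": -1},
    {"x": 0.003,"y": 0.002,"z": 0.632,"ax": 0,"ay": 0,"az": -0.088,"jaw": -1},
    {"x": 0.003,"y": 0.002,"z": 0.632,"ax": 0,"ay": 0,"az": -0.088,"jaw": -1},
  ],
)

```text
time: 31.8
tool_pos: [476.4, 353.6, 16.8]
tcp_rot: [3.139, 0.001, 2.3]
contact_force: [-0.7, -0.1, 6.1]
grip_width: 27.9
finger_force: 30.0
```

Run:
```python
from h import *
x,y,a=seat("boss"); go(x,y,68,a+180)
```

```text
shift [-1.205 -0.286 -0.256] turn [ 2.000e-03 -1.000e-03  1.595e+00]
```

Call:
send_rows(
  rows=[
    {"x": 0,"y": 0,"z": -0.08,"ax": 0,"ay": 0,"az": 0,"jaw": -1},
    {"x": 0,"y": 0,"z": -0.22,"ax": 0,"ay": 0,"az": 0.05,"jaw": -1},
    {"x": -0.04,"y": -0.01,"z": -0.35,"ax": 0,"ay": 0,"az": 0.16,"jaw": -1},
    {"x": -0.14,"y": -0.03,"z": -0.4,"ax": 0,"ay": 0,"az": 0.3,"jaw": -1},
    {"x": -0.3,"y": -0.07,"z": -0.4,"ax": 0,"ay": 0,"az": 0.45,"jaw": -1},
    {"x": -0.48,"y": -0.11,"z": -0.4,"ax": 0,"ay": 0,"az": 0.6,"jaw": -1},
    {"x": -0.66,"y": -0.15,"z": -0.4,"ax": 0,"ay": 0,"az": 0.75,"jaw": -1},
    {"x": -0.82,"y": -0.19,"z": -0.4,"ax": 0,"ay": 0,"az": 0.88,"jaw": -1},
    {"x": -0.95,"y": -0.22,"z": -0.4,"ax": 0,"ay": 0,"az": 0.97,"jaw": -1},
    {"x": -1,"y": -0.24,"z": -0.4,"ax": 0,"ay": 0,"az": 1,"jaw": -1},
  ],
)

```text
time: 33.05
tool_pos: [573.8, 170.9, 96.3]
tcp_rot: [3.141, -0.001, 1.25]
contact_force: [-0.9, 0.2, -2.4]
grip_width: 27.7
finger_force: 30.0
```

Run:
```python
from h import *
x,y,a=seat("boss"); go(x,y,68,a+180)
```

```text
shift [-0.135  0.152  0.141] turn [ 0.001 -0.001  0.592]
```

Call:
send_rows(
  rows=[
    {"x": -0.03,"y": 0.03,"z": 0,"ax": 0,"ay": 0,"az": 0.08,"jaw": -1},
    {"x": -0.06,"y": 0.07,"z": 0,"ax": 0,"ay": 0,"az": 0.2,"jaw": -1},
    {"x": -0.09,"y": 0.1,"z": 0,"ax": 0,"ay": 0,"az": 0.33,"jaw": -1},
    {"x": -0.12,"y": 0.13,"z": 0.03,"ax": 0,"ay": 0,"az": 0.46,"jaw": -1},
    {"x": -0.135,"y": 0.152,"z": 0.08,"ax": 0,"ay": 0,"az": 0.55,"jaw": -1},
    {"x": -0.135,"y": 0.152,"z": 0.12,"ax": 0.001,"ay": -0.001,"az": 0.592,"jaw": -1},
    {"x": -0.135,"y": 0.152,"z": 0.14,"ax": 0.001,"ay": -0.001,"az": 0.592,"jaw": -1},
    {"x": -0.135,"y": 0.152,"z": 0.14,"ax": 0.001,"ay": -0.001,"az": 0.592,"jaw": -1},
    {"x": -0.135,"y": 0.152,"z": 0.14,"ax": 0.001,"ay": -0.001,"az": 0.592,"jaw": -1},
    {"x": -0.135,"y": 0.152,"z": 0.14,"ax": 0.001,"ay": -0.001,"az": 0.592,"jaw": -1},
  ],
)

```text
time: 34.3
tool_pos: [593.8, 137.1, 68.2]
tcp_rot: [-3.141, 0.0, 0.633]
contact_force: [0.3, -0.9, -1.2]
grip_width: 27.2
finger_force: 30.0
```

Run:
```python
from h import *
o,p,d=snap("w10");c=cam("wrist",o);P=points(c,d);L=(P[...,:2]-TC)@RT
g=(o["tool_pos"][:2]-TC)@RT;zt=o["tool_pos"][2]-16.8;print("tcp tray",g,"yaw",np.degrees(o["tcp_rot"][2])+53.93)
def R(t,x0,x1,y0,y1,z0,z1):
    m=(d>0)&(L[...,0]>x0)&(L[...,0]<x1)&(L[...,1]>y0)&(L[...,1]<y1)&(P[...,2]>z0)&(P[...,2]<z1)
    q=L[m]
    if len(q)<5: print(t,len(q));return
    r=cv2.minAreaRect(q.astype(np.float32));print(t,len(q),q.min(0).round(1),q.max(0).round(1),np.round(r[0],1),np.round(r[1],1),round(r[2],1))
R("held top",30,90,-60,45,zt+26,zt+36)
R("held low",30,95,-60,45,zt+1,zt+16)
R("cav floor",30,95,-60,45,0,10)
R("tray top",40,120,-97,110,13,21)
R("S block",-35,10,-85,-40,28,42)
R("clamp hub",-25,18,45,82,28,42)
I=ortho("w10",*TC,TY,17,104,4).astype(int).max(2)
for y in (24,28,20,32): print("row y",y,"x 36..92",I[int((104-y)*4),(36+104)*4:(92+104)*4:4].tolist())
for x in (46,66): print("col x",x,"y 10..36",I[(104-36)*4:(104-10)*4:4,(x+104)*4].tolist())
```

```text
34.3 [593.8 137.1  68.2] [-3.1414  0.      0.633 ] 27.2
tcp tray [55.30458104 -7.27144863] yaw 90.19619429313951
held top 4281 [ 30. -36.] [85.2 28.6] [54.6 -3.2] [68.3 50.7] 66.4
held low 975 [ 41.3 -50. ] [82.9 28.7] [66.1 -8.6] [40.5 79.3] 6.9
cav floor 1947 [ 30.  -20.8] [88.3 45. ] [57.7 13. ] [62.3 60.8] 6.7
tray top 8996 [ 40. -97.] [100.4  96.8] [70.2 -0.1] [ 60.3 193.8] 0.1
S block 0
clamp hub 2229 [-20.3  49.9] [10.1 77.8] [-5.1 63.8] [30.3 27.9] 0.0
row y 24 x 36..92 [126, 125, 126, 126, 122, 101, 186, 255, 255, 255, 255, 255, 255, 255, 255, 255, 255, 255, 255, 255, 255, 255, 255, 255, 255, 255, 255, 255, 255, 255, 255, 255, 255, 255, 255, 255, 255, 255, 255, 255, 255, 236, 223, 225, 224, 224, 224, 224, 225, 221, 159, 114, 149, 196, 199, 199]
row y 28 x 36..92 [126, 125, 130, 134, 125, 103, 185, 255, 255, 255, 255, 255, 255, 255, 255, 255, 255, 255, 255, 255, 255, 255, 255, 255, 255, 255, 255, 255, 255, 255, 255, 251, 241, 229, 247, 255, 255, 194, 124, 178, 199, 198, 199, 201, 201, 201, 201, 202, 201, 201, 201, 200, 201, 199, 199, 198]
row y 20 x 36..92 [126, 126, 126, 126
[... 156 characters left out ...]
255, 255, 255, 255, 255, 255, 236, 223, 224, 224, 224, 224, 223, 224, 219, 152, 83, 112, 167, 200, 199]
row y 32 x 36..92 [164, 190, 203, 202, 201, 202, 201, 201, 200, 199, 199, 199, 199, 199, 200, 200, 199, 199, 199, 199, 198, 199, 198, 199, 198, 197, 197, 196, 197, 197, 198, 195, 197, 197, 197, 196, 197, 198, 200, 198, 199, 199, 201, 201, 201, 201, 201, 202, 201, 201, 201, 201, 201, 201, 201, 201]
col x 46 y 10..36 [203, 203, 202, 202, 199, 186, 253, 255, 255, 255, 255, 255, 255, 255, 255, 255, 255, 254, 236, 222, 218, 212, 211, 215, 215, 218]
col x 66 y 10..36 [205, 205, 204, 202, 198, 164, 208, 238, 255, 255, 255, 255, 255, 255, 255, 255, 255, 199, 114, 115, 115, 115, 116, 115, 116, 115]
```

Call:
send_rows(
  rows=[
    {"x": 0,"y": 0.01,"z": 0.03,"ax": 0,"ay": 0,"az": 0.003,"jaw": -1},
    {"x": 0,"y": 0.01,"z": 0.08,"ax": 0,"ay": 0,"az": 0.003,"jaw": -1},
    {"x": 0,"y": 0.01,"z": 0.12,"ax": 0,"ay": 0,"az": 0.003,"jaw": -1},
    {"x": 0,"y": 0.01,"z": 0.145,"ax": 0,"ay": 0,"az": 0.003,"jaw": -1},
    {"x": 0,"y": 0.01,"z": 0.16,"ax": 0,"ay": 0,"az": 0.003,"jaw": -1},
    {"x": 0,"y": 0.01,"z": 0.168,"ax": 0,"ay": 0,"az": 0.003,"jaw": -1},
    {"x": 0,"y": 0.01,"z": 0.175,"ax": 0,"ay": 0,"az": 0.003,"jaw": -1},
    {"x": 0,"y": 0.01,"z": 0.182,"ax": 0,"ay": 0,"az": 0.003,"jaw": -1},
    {"x": 0,"y": 0.01,"z": 0.189,"ax": 0,"ay": 0,"az": 0.003,"jaw": -1},
    {"x": 0,"y": 0.01,"z": 0.195,"ax": 0,"ay": 0,"az": 0.003,"jaw": -1},
  ],
)

```text
time: 35.6
tool_pos: [594.8, 135.4, 28.8]
tcp_rot: [-3.141, 0.0, 0.629]
contact_force: [-0.4, -0.2, -2.3]
grip_width: 27.8
finger_force: 30.0
```

Entering freely; continue home.

Call:
send_rows(
  rows=[
    {"x": 0,"y": 0,"z": 0.008,"ax": 0,"ay": 0,"az": 0,"jaw": -1},
    {"x": 0,"y": 0,"z": 0.016,"ax": 0,"ay": 0,"az": 0,"jaw": -1},
    {"x": 0,"y": 0,"z": 0.024,"ax": 0,"ay": 0,"az": 0,"jaw": -1},
    {"x": 0,"y": 0,"z": 0.032,"ax": 0,"ay": 0,"az": 0,"jaw": -1},
    {"x": 0,"y": 0,"z": 0.037,"ax": 0,"ay": 0,"az": 0,"jaw": -1},
    {"x": 0,"y": 0,"z": 0.037,"ax": 0,"ay": 0,"az": 0,"jaw": -1},
    {"x": 0,"y": 0,"z": 0.037,"ax": 0,"ay": 0,"az": 0,"jaw": -1},
    {"x": 0,"y": 0,"z": 0.037,"ax": 0,"ay": 0,"az": 0,"jaw": -1},
    {"x": 0,"y": 0,"z": 0.037,"ax": 0,"ay": 0,"az": 0,"jaw": -1},
    {"x": 0,"y": 0,"z": 0.037,"ax": 0,"ay": 0,"az": 0,"jaw": -1},
  ],
)

```text
time: 36.85
tool_pos: [594.8, 135.4, 21.8]
tcp_rot: [-3.141, 0.001, 0.629]
contact_force: [-2.8, -0.7, 4.9]
grip_width: 27.5
finger_force: 30.0
```

Call:
send_rows(
  rows=[
    {"x": 0,"y": 0,"z": 0,"ax": 0,"ay": 0,"az": 0,"jaw": -0.2},
    {"x": 0,"y": 0,"z": 0,"ax": 0,"ay": 0,"az": 0,"jaw": -0.2},
    {"x": 0,"y": 0,"z": -0.1,"ax": 0,"ay": 0,"az": 0,"jaw": -0.2},
    {"x": 0,"y": 0,"z": -0.35,"ax": 0,"ay": 0,"az": 0,"jaw": -0.2},
    {"x": -0.1,"y": -0.15,"z": -0.6,"ax": 0,"ay": 0,"az": 0,"jaw": 0},
    {"x": -0.17,"y": -0.28,"z": -0.85,"ax": 0,"ay": 0,"az": 0,"jaw": 1},
    {"x": -0.17,"y": -0.28,"z": -1,"ax": 0,"ay": 0,"az": 0,"jaw": 1},
    {"x": -0.17,"y": -0.28,"z": -1,"ax": 0,"ay": 0,"az": 0,"jaw": 1},
    {"x": -0.17,"y": -0.28,"z": -1,"ax": 0,"ay": 0,"az": 0,"jaw": 1},
    {"x": -0.17,"y": -0.28,"z": -1,"ax": 0,"ay": 0,"az": 0,"jaw": 1},
  ],
)

```text
time: 38.1
tool_pos: [534.0, 160.4, 219.7]
tcp_rot: [-3.14, 0.003, 0.629]
contact_force: [0.6, 0.4, 0.2]
grip_width: 90.4
finger_force: 0.0
```

Run:
```python
from h import *
o,p,d=snap("w11");c=cam("wrist",o);P=points(c,d);L=(P[...,:2]-TC)@RT
for t,(x,y,a) in SEAT.items():
    m=(d>0)&(abs(L[...,0]-x)<21)&(abs(L[...,1]-y)<21)&(P[...,2]>28)&(P[...,2]<60);q=L[m];z=P[m][:,2]
    if len(q)>10: r=cv2.minAreaRect(q.astype(np.float32));print(t,len(q),"top z",np.percentile(z,[5,50,95]).round(1),np.round(r[0],1),np.round(r[1],1),round(r[2],1))
    else: print(t,len(q))
m=(d>0)&(abs(L[...,0])<96)&(abs(L[...,1])<92)&(P[...,2]>21.5)&(P[...,2]<28);print("between z 21.5-28:",m.sum(),"low parts z95", )
def zs(n,x,y,r=4):
    m=(d>0)&(np.hypot(L[...,0]-x,L[...,1]-y)<r)&(P[...,2]>10);print(n,m.sum(),np.percentile(P[m][:,2],[50,95]).round(1) if m.sum() else None)
zs("L ring far",28,-5);zs("L ring sides",-2,25);zs("L ring -y",-2,-35);zs("S ring far",-80,-62);zs("S ring +y",-60,-42);zs("clamp rod end",-74,63);zs("prong tips",70,80);zs("prong2",70,46);zs("L screw",-86,-5,5);zs("S screw",14,-62,5);zs("boss screw x",57,-45,5);zs("boss screw y",80,16,5);zs("tray",90,-80)
t0=np.load("top0.npz");p2,d2=bot.capture("top");df=np.abs(p2.astype(int)-t0["p"]).max(2)
for n,(u,v) in {"flask":(262,146),"bottle":(317,103),"beaker":(174,230)}.items(): print(n,"changed px",(df[v-20:v+20,u-16:u+16]>40).sum())
```

```text
38.1 [534.  160.4 219.7] [-3.1398  0.0033  0.6289] 90.4
clamp 771 top z [32.7 34.6 36.7] [-4.9 63.8] [29.9 26.4] 0.0
L 419 top z [30.7 34.4 35.7] [-62.1  -4.3] [28.5 25.7] 0.1
S 355 top z [31.3 34.4 35.8] [-10.2 -62.3] [25.2 27.9] 90.0
boss 709 top z [32.4 34.4 35.8] [56.7 -7.9] [27.4 41.9] 0.2
between z 21.5-28: 194 low parts z95
L ring far 36 [12.2 13. ]
L ring sides 33 [12.2 13.6]
L ring -y 31 [12.  13.2]
S ring far 28 [12.1 12.9]
S ring +y 30 [12.3 13.8]
clamp rod end 39 [14.2 15.8]
prong tips 28 [13.7 14.6]
prong2 15 [13.  14.4]
L screw 109 [ 19.3 290. ]
S screw 50 [18.1 19.4]
boss screw x 71 [ 17.7 309. ]
boss screw y 66 [17.6 19.3]
tray 30 [16.6 18.1]
flask changed px 0
bottle changed px 0
beaker changed px 0
```

```bash
python3 -c "
from plant import bot
print(bot.close_job())"
```

```text
the job is handed in; nothing more can be done
None
```

The clamp, large ring, small ring and boss head are each upright and fully home in their own cavities, with all four block tops at the seated height. The flask, wash bottle and beaker were unmoved, and I handed the job in at about 38 s.

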